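# Gather the steel ferrules in the tote's yellow corner and hold it for the carver

### The job

Pick up the green tote by its wooden handle, turn it and carry it over the bench hook until its yellow corner is above the middle of the board, pointing away from the stop bar, with the rest of the tote on the stop bar's side. Tilt it about 35 degrees, yellow corner lowest and roughly 10 cm above the bench, until all four steel ferrules have slid onto the yellow patch. Finish holding it there, still and tilted, carried by nothing but the gripper, with no ferrule spilled and everything else left in place.

Things in the scene. Friction and masses are not known exactly. Their poses are not given: they have to be found in the camera images.
- tote: Loose green open plastic tote, outer 200 (own x) x 140 (own y) x 50 mm high, walls and floor 5 mm, 0.28 to 0.44 kg. Origin at the centre of its underside, z up out of its open top. A wooden bridge handle spans it along own x, on an upright at each short wall; nothing else rises above the walls. Its corner at own -x, -y is yellow.
- tote_handle (a point): Middle of the tote's flat-sided handle bar, 122 mm straight above the tote's origin. The bar is 200 long (own x), 18 wide (own y), 16 mm high: grip it here from above, closing across own y. Axes as the tote's.
- yellow_corner (a point): Outermost underside point of the tote's yellow corner, at own x -100, y -70 mm, z 0. Axes as the tote's.
- yellow_patch (a point): Centre of the yellow patch on the tote's inner floor, 75 x 75 mm, filling the yellow corner (own x -95 to -20 mm, own y -65 to +10 mm). The rims beside it are yellow too. Axes as the tote's.
- ferrule1_center (a point): Centre of a loose grey steel ferrule for a gouge handle, shaped as a short cylinder 18 mm across and 14 mm high, 14 g, lying flat in the tote outside the yellow patch at the start. Friction with the tote is low (about 0.10 to 0.15): with the tote leaned towards its yellow corner, ferrules slide on the floor from about 10 degrees and also along either wall into the corner by about 28.
- ferrule2_center (a point): Centre of the second ferrule, the same.
- ferrule3_center (a point): Centre of the third ferrule, the same.
- ferrule4_center (a point): Centre of the fourth ferrule, the same.
- bench_hook: Fixed wooden bench hook: a pale board 240 (own x) x 200 (own y) x 18 mm with a darker stop bar, 45 mm wide (x), 200 long (y), 30 mm high on top of the board (top 48 mm above the bench), along its edge at own +x. Origin under the board's centre; own -x is the open edge, away from the stop, roughly towards the robot.
- board_middle (a point): Middle of the board's upper face, 18 mm above the bench. Axes as the bench hook's.
- blank: Bystander on the board, near the stop bar: pale carving blank 50 x 30 x 30 mm with a pointed end reaching 61 mm from its middle. Origin at its underside.
- mallet: Bystander: wooden mallet lying on the bench, 265 mm long, head 70 mm thick, beyond the work area.
- knife: Bystander: carving knife, 170 mm, 18 mm high, lying on the bench beyond the work area.
- pencil: Bystander: flat blue pencil, 175 mm, 8 mm high, lying between the tote and the bench hook.
- sanding_block: Bystander: cork block 90 x 55 x 35 mm, on the left of the bench.
- glue: Bystander: white glue bottle, 56 mm thick, 140 mm high, on the right of the bench.
- brush: Bystander: bench brush 200 mm long, on the right of the bench.

How it is judged:
By the outcome, as a careful person would: the job done as asked, in the order asked, and still so for the second after the job is handed in, while the arm keeps its last pose, push and grip.
It also fails if it takes over 45 s, if anything falls off the work surface, if the arm or the gripper's body presses on something with over 40 N, if the wrist force passes 120 N, or if a joint passes its speed limit or range.

### The arm

A 6-joint arm with a two-finger parallel gripper is mounted at the origin on the work surface. World frame = base frame: x ahead of the robot, y to its left, z up, the work surface at z = 0. Lengths are in m, angles in rad, forces in N, time in s.
With the tool pointing down it reaches from about 0.25 to 0.775 m from the base axis. Payload 4 kg.
Tool frame: the origin (TCP) lies midway between the tips of the shut fingers; the grasp point (between the pads) lies 19 mm behind it (robot.tcp_to_grasp is the distance from the TCP to the grasp point, in m); x points along the fingers, y is the direction in which the jaws open and shut, and the axes are right-handed (so a half turn about x gives the same grasp; the last joint's range is limited). The gripper opens to 94 mm and grips with 3 to 60 N. Pads are 16 mm wide; open, the fingers measure 119 mm over their backs; the gripper's body (75 mm by 177 mm) begins 78 mm behind the grasp point.
Start: joints at [-1.234, 0.087, 1.371, -0, 1.684, -0.103], TCP at [0.234, -0.498, 0.206] pointing down, gripper open.
Joint ranges: [-3.1, 3.1], [-0.76, 2.03], [0.27, 2.55], [-1.08, 4.22], [0.17, 2.65], [-2.57, 2.57]. Speed limits (rad/s): [2.79, 2.79, 3.14, 3.14, 3.14, 3.14].

### API

Orientations are given as [roll, pitch, yaw] about the fixed x, y, z axes, in that order (R = Rz(yaw) Ry(pitch) Rx(roll)).
In Python, from bench import robot gives the robot as it stands.
- The arm moves only by the tool send_rows, never from a script. Its argument "increments" is a list of rows, each a list of 5 numbers: the opening, from -1 (shut) to 1 (fully open), so that 0 is half open, then the shift along the tool's x, y, z in m, then the turn about the tool's x in rad. In form: [[hand, tx, ty, tz, roll], ...]. A call has 1 to 5 rows; each row is the pose to reach, as a shift and turn from the pose commanded when the call began, along the tool's axes at that moment; what a row does not reach only later rows make up. A row lasts 1/12 s, in which the tool goes at most 41.7 mm and 7.16 degrees, less where a joint would pass 70% of its speed; a pose out of reach is approached as far as the arm can. A call with a gripper value outside its range is refused whole. The fingers move at their own pace and stop on an object; the grip force is fixed at half the most. Time passes only in rows, so rows that repeat a pose let the fingers close. It gives the time, the measured TCP pose, the force and the opening at its end, in the units of the state.
- robot.get_obs(): the state, without advancing time (a new reading comes with each control period).
- robot.snapshot(name): name is "scene" or "top"; returns a dict with "image" (400x640x3 uint8, red, green, blue), "intrinsics" (3x3 intrinsics, pixels), "world_from_camera" (4x4, takes a point from camera to world coordinates). Camera axes: x right, y down, z forward; pixel columns grow to the right and rows downward; lengths in m; the calibration is good to about 2 mm. A picture is of the moment at which its call begins. There is no depth.
- robot.close_job(): hands the job in, once; it reports no verdict.
The state is a dict: "time": time; "joint_positions": joint angles; "qvel": joint speeds; "joint_torque": joint torques, N m; "tool_pos": TCP position; "ee_rot": TCP orientation; "wrist_force": force on the tool from outside, world axes, zero at the start; "wrist_torque": the same for the moment, N m; "width": finger opening in m.
Only numpy, scipy, OpenCV 4.12 (cv2) and the standard library are available. Lean on these libraries where they do the work, as an engineer would, in place of code of your own. Each camera call takes 0.05 s, during which the arm holds its last target.

## Working session

There is one attempt and no reset: what is moved stays moved. The work goes in short steps, Python scripts to look and compute and a tool call to move; the robot and the scene stay as the last step left them, time stands still between calls to the robot, and variables do not carry over. Pictures are saved under pics/ and viewed, and the job is handed in when it is done.

Besides the shell and the picture viewer there is one more tool, called by a JSON object that holds its "fn" and its "kwargs". send_rows: Moves the arm, as the interface text tells. Its arguments: {"type":"object","properties":{"increments":{"type":"array"}},"required":["increments"]}

```bash
ls; mkdir -p pics; python3 - <<'E'
from bench import robot
import cv2,numpy as np
np.set_printoptions(precision=4,suppress=True)
for n in("scene","top"):
    s=robot.snapshot(n); cv2.imwrite(f"pics/{n}0.png",s["image"][...,::-1]); print(s["intrinsics"],s["world_from_camera"])
    np.savez(f"pics/{n}0.npz",**s)
print(robot.get_obs())
E
```

```text
pics
[[431.7369   0.     322.9722]
 [  0.     431.7369 202.2288]
 [  0.       0.       1.    ]] [[ 0.291   0.7389 -0.6078  1.3816]
 [ 0.9567 -0.218   0.1931 -0.2849]
 [ 0.0102 -0.6376 -0.7703  1.1541]
 [ 0.      0.      0.      1.    ]]
[[510.3826   0.     316.6225]
 [  0.     510.3826 201.6223]
 [  0.       0.       1.    ]] [[ 0.0296 -0.9914  0.1271  0.3621]
 [-0.9994 -0.0319 -0.0162  0.0103]
 [ 0.0201 -0.1266 -0.9918  1.5453]
 [ 0.      0.      0.      1.    ]]
{'time': 0.1, 'joint_positions': array([-1.2341,  0.0879,  1.3721, -0.    ,  1.6836, -0.1031]), 'qvel': array([ 0.0003, -0.0011, -0.0049, -0.0012, -0.0011, -0.0007]), 'joint_torque': array([  0.0023, -34.1253, -30.3301,   0.072 ,   0.0305,  -0.0001]), 'tool_pos': array([ 0.234 , -0.4972,  0.2044]), 'ee_rot': array([-1.658 ,  1.5688,  1.9234]), 'wrist_force': array([ 0.0413, -0.8026, -1.598 ]), 'wrist_torque': array([-0.035 , -0.0134,  0.0411]), 'width': 0.09385354690446625}
```

View pics/scene0.png

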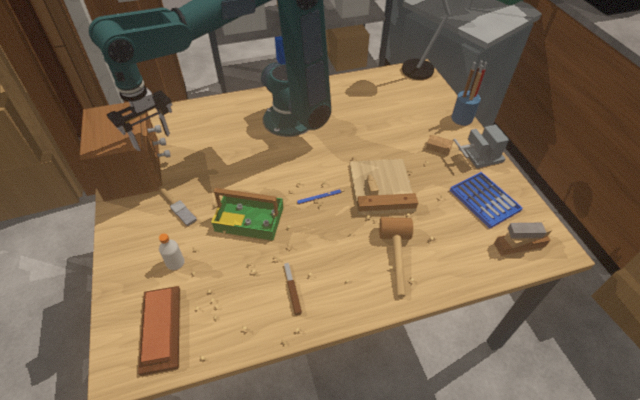

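View pics/top0.png

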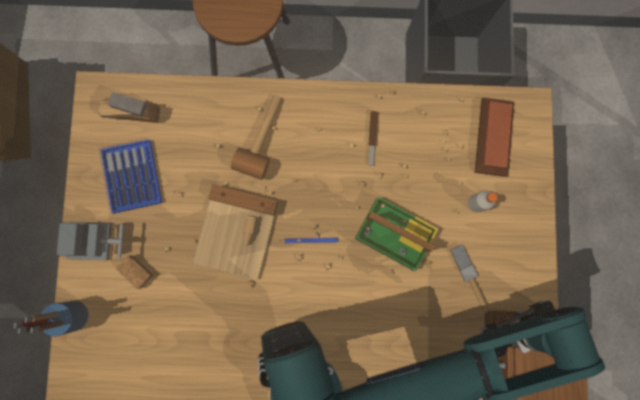

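```bash
python3 - <<'E'
import cv2
t=cv2.imread("pics/top0.png"); s=cv2.imread("pics/scene0.png")
cv2.imwrite("pics/c1.png",cv2.resize(t[190:280,345:455],None,fx=6,fy=6,interpolation=cv2.INTER_CUBIC))
cv2.imwrite("pics/c2.png",cv2.resize(t[175:285,185:295],None,fx=5,fy=5,interpolation=cv2.INTER_CUBIC))
cv2.imwrite("pics/c3.png",cv2.resize(s[180:245,200:295],None,fx=8,fy=8,interpolation=cv2.INTER_CUBIC))
E
```

```text
(no output)
```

View pics/c1.png

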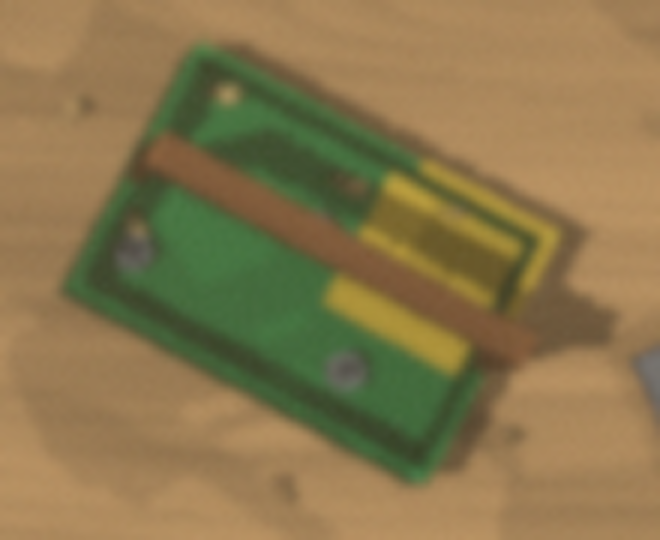

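View pics/c2.png

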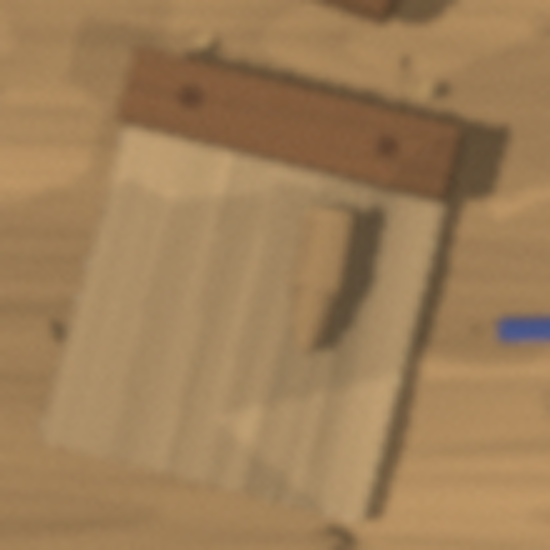

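View pics/c3.png

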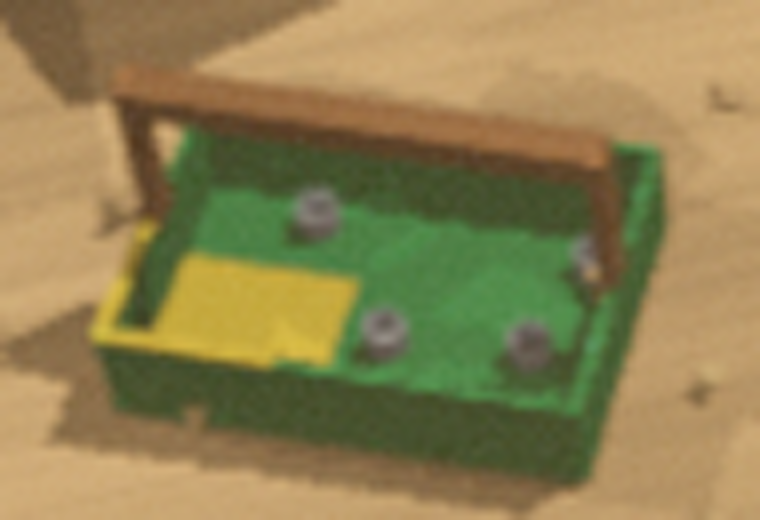

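```bash
cat > h.py <<'E'
import numpy as np,cv2
np.set_printoptions(precision=4,suppress=True)
from scipy.spatial.transform import Rotation as R
def ray(s,u,v):
    d=np.linalg.inv(s["intrinsics"])@[u,v,1.]; T=s["world_from_camera"]; return T[:3,3],T[:3,:3]@d
def onz(s,u,v,z):
    o,d=ray(s,u,v); return o+d*(z-o[2])/d[2]
def proj(s,P):
    T=np.linalg.inv(s["world_from_camera"]); p=(T[:3,:3]@np.atleast_2d(P).T+T[:3,3:4]); p=s["intrinsics"]@p; return (p[:2]/p[2]).T
def load(n): return dict(np.load(f"pics/{n}.npz"))
E
python3 - <<'E'
from h import *
t=load("top0"); s=load("scene0")
# rim corners via rays at z=.05: crop coords (c+0.5)/6-0.5+off
f=lambda x,y:((x+.5)/6-.5+345,(y+.5)/6-.5+190)
C={k:onz(t,*f(*v),.05) for k,v in dict(mm=(563,233),pm=(200,45),mp=(420,482),pp=(65,291)).items()}
for k,v in C.items(): print(k,v)
print("len",np.linalg.norm(C['mm']-C['pm']),np.linalg.norm(C['mp']-C['pp']),np.linalg.norm(C['mm']-C['mp']),np.linalg.norm(C['pm']-C['pp']))
d=C['pm']-C['mm']+C['pp']-C['mp']; print("centre",sum(C.values())/4,"yaw",np.degrees(np.arctan2(d[1],d[0])))
# wooden handle mask in top crop
im=t["image"][190:280,345:455].astype(int); hsv=cv2.cvtColor(t["image"],cv2.COLOR_RGB2HSV)
a=onz(t,*f(157,155),.13); b=onz(t,*f(518,348),.13); d=a-b; print("handle ends",a,b,"mid",(a+b)/2,np.linalg.norm(d),np.degrees(np.arctan2(d[1],d[0])))
# hook: crop x5 off (185,175)
g=lambda x,y:((x+.5)/5-.5+185,(y+.5)/5-.5+175)
S=[onz(t,*g(*p),.048) for p in((138,45),(462,122),(444,202),(120,128))]
B=[onz(t,*g(*p),.018) for p in((45,440),(365,518))]
print("stop",S[0],S[1],S[2],S[3],"board",B)
d=S[0]-S[1];e=S[3]-S[2]; print(np.linalg.norm(d),np.linalg.norm(e),np.linalg.norm(B[0]-B[1]))
l=d+e+(B[0]-B[1]); yaw=np.arctan2(l[1],l[0])-np.pi/2; print("hook yaw",np.degrees(yaw))
ax=np.array([np.cos(yaw),np.sin(yaw),0])
m=(S[0]+S[1])/2; mb=(B[0]+B[1])/2; print("from far",m-ax*.12,"from near",mb+ax*.12)
bl=[onz(t,*g(*p),.048) for p in((335,205),(310,345))]; print("blank",bl)
E
```

```text
mm [ 0.4857 -0.3755  0.05  ]
pm [ 0.5732 -0.1954  0.05  ]
mp [ 0.3623 -0.3056  0.05  ]
pp [ 0.4497 -0.131   0.05  ]
len 0.2002302514847902 0.1952409586481853 0.14182768148412828 0.13924164463546762
centre [ 0.4677 -0.2519  0.05  ] yaw 63.75759012632325
handle ends [ 0.5095 -0.1651  0.13  ] [ 0.4251 -0.3339  0.13  ] mid [ 0.4673 -0.2495  0.13  ] 0.18877124471040405 63.42951923513616
stop [0.5978 0.2964 0.048 ] [0.558  0.1031 0.048 ] [0.5102 0.1119 0.048 ] [0.548  0.3042 0.048 ] board [array([0.3644, 0.3437, 0.018 ]), array([0.3243, 0.1529, 0.018 ])]
0.19725754787668226 0.1959926824309379 0.19501309570300207
hook yaw -11.530938008075202
from far [0.4603 0.2237 0.048 ] from near [0.4619 0.2243 0.018 ]
blank [array([0.5064, 0.1758, 0.048 ]), array([0.4239, 0.1866, 0.048 ])]
```

```bash
cat >> h.py <<'E'
def show():
    from bench import robot
    o=robot.get_obs(); M=R.from_euler('xyz',o['ee_rot']).as_matrix()
    print("t",round(o['time'],2),"pos",o['tool_pos'],"w",round(o['width'],4),"F",o['wrist_force'],"T",o['wrist_torque'])
    print("q",o['joint_positions']);print("tool x,y,z rows:\n",M.T); print("tilt",np.degrees(np.arccos(-M[2,0])),"y heading",np.degrees(np.arctan2(M[1,1],M[0,1])))
    return o,M
E
python3 -c "from h import *;show()"
```

```text
t 0.1 pos [ 0.234  -0.4972  0.2044] w 0.0939 F [ 0.0413 -0.8026 -1.598 ] T [-0.035  -0.0134  0.0411]
q [-1.2341  0.0879  1.3721 -0.      1.6836 -0.1031]
tool x,y,z rows:
 [[-0.0007  0.0019 -1.    ]
 [ 0.4258 -0.9048 -0.002 ]
 [-0.9048 -0.4258 -0.0002]]
tilt 0.11395738343082183 y heading -64.79979733945792
```

{"fn": "send_rows", "kwargs": {"increments": [[1, -0.03, 0, 0, 0], [1, -0.06, 0.04, 0, 0], [1, -0.09, 0.08, 0, 0], [1, -0.1, 0.12, 0, 0], [1, -0.1, 0.16, 0, 0]]}}

```text
time: 0.52
tool_pos: [0.2975, -0.6321, 0.3091]
ee_rot: [1.493, 1.564, -1.209]
wrist_force: [0.9, -1.0, 0.7]
width: 0.0937
```

```bash
python3 -c "from h import *;show()"
```

```text
t 0.52 pos [ 0.2975 -0.6321  0.3091] w 0.0937 F [ 0.8637 -1.0012  0.6923] T [-0.0605 -0.0165 -0.0005]
q [-1.212   0.4477  0.722   0.      1.9646 -0.081 ]
tool x,y,z rows:
 [[ 0.0025 -0.0067 -1.    ]
 [ 0.4258 -0.9048  0.0072]
 [-0.9048 -0.4258  0.0006]]
tilt 0.4111144535020457 y heading -64.79891929276528
```

{"fn": "send_rows", "kwargs": {"increments": [[1, 0, 0.04, 0, 0], [1, 0, 0.08, 0, 0], [1, 0, 0.12, 0, 0], [1, 0, 0.16, 0, 0], [1, 0, 0.16, 0, 0]]}}

```text
time: 0.93
tool_pos: [0.3466, -0.7368, 0.2678]
ee_rot: [1.638, 1.554, -1.064]
wrist_force: [-0.5, 0.1, -0.4]
width: 0.0943
```

```bash
python3 -c "from h import *;show()"
```

```text
t 0.93 pos [ 0.3466 -0.7368  0.2678] w 0.0943 F [-0.45    0.0842 -0.3742] T [-0.0132 -0.0126 -0.007 ]
q [-1.2016  0.7907  0.2827  0.0026  2.0517 -0.0693]
tool x,y,z rows:
 [[ 0.0081 -0.0146 -0.9999]
 [ 0.4255 -0.9048  0.0167]
 [-0.9049 -0.4256 -0.0011]]
tilt 0.9582897629356935 y heading -64.81079603513868
```

{"fn": "send_rows", "kwargs": {"increments": [[1, 0, 0.5, 0, 0], [1, 0, 0.5, 0, 0], [1, 0, 0.5, 0, 0]]}}

```text
time: 1.18
tool_pos: [0.3618, -0.7688, 0.2391]
ee_rot: [1.568, 1.503, -1.134]
wrist_force: [0.0, 0.2, -0.3]
width: 0.0938
```

```bash
python3 -c "from h import *;show()"
```

```text
t 1.18 pos [ 0.3618 -0.7688  0.2391] w 0.0938 F [ 0.0425  0.2435 -0.2969] T [0.0214 0.0079 0.0219]
q [-1.1995  0.8322  0.2738  0.0048  1.9677 -0.0665]
tool x,y,z rows:
 [[ 0.0288 -0.0616 -0.9977]
 [ 0.4248 -0.9027  0.068 ]
 [-0.9048 -0.4258  0.0002]]
tilt 3.8992299800391956 y heading -64.79856777521961
```

{"fn": "send_rows", "kwargs": {"increments": [[1, 0, 0, 0, 0], [1, 0, 0, 0, 0]]}}

```text
time: 1.35
tool_pos: [0.3614, -0.7682, 0.2365]
ee_rot: [1.572, 1.508, -1.13]
wrist_force: [-0.3, -0.5, 0.8]
width: 0.0939
```

```bash
python3 -c "from h import *;show()"
```

```text
t 1.35 pos [ 0.3614 -0.7682  0.2365] w 0.0939 F [-0.3323 -0.4615  0.7926] T [ 0.0159 -0.0182 -0.0042]
q [-1.1996  0.8345  0.2749  0.0047  1.9695 -0.0666]
tool x,y,z rows:
 [[ 0.0268 -0.0568 -0.998 ]
 [ 0.4249 -0.9031  0.0628]
 [-0.9048 -0.4257 -0.0001]]
tilt 3.5996159927863633 y heading -64.8031936071036
```

{"fn": "send_rows", "kwargs": {"increments": [[1, -0.1, 0.5, 0, 0], [1, -0.1, 0.5, 0, 0], [1, -0.1, 0.5, 0, 0], [1, -0.1, 0.5, 0, 0], [1, -0.1, 0.5, 0, 0]]}}

```text
time: 1.77
tool_pos: [0.3732, -0.7932, 0.2102]
ee_rot: [1.57, 1.469, -1.132]
wrist_force: [0.4, 0.2, 0.4]
width: 0.0942
```

```bash
python3 -c "from h import *;show()"
```

```text
t 1.77 pos [ 0.3732 -0.7932  0.2102] w 0.0942 F [0.4019 0.2494 0.4414] T [ 0.0467  0.0053 -0.0046]
q [-1.1984  0.8681  0.2738  0.0071  1.8981 -0.0647]
tool x,y,z rows:
 [[ 0.0432 -0.092  -0.9948]
 [ 0.4235 -0.9002  0.1016]
 [-0.9049 -0.4257  0.0001]]
tilt 5.83229547908167 y heading -64.80426601321902
```

{"fn": "send_rows", "kwargs": {"increments": [[1, -0.5, 0.5, 0, 0], [1, -0.5, 0.5, 0, 0], [1, -0.5, 0.5, 0, 0], [1, -0.5, 0.5, 0, 0], [1, -0.5, 0.5, 0, 0]]}}

```text
time: 2.18
tool_pos: [0.363, -0.7713, 0.2812]
ee_rot: [1.569, 1.431, -1.133]
wrist_force: [-1.3, -0.0, -0.4]
width: 0.0941
```

```bash
python3 -c "from h import *;show()"
```

```text
t 2.18 pos [ 0.363  -0.7713  0.2812] w 0.0941 F [-1.2501 -0.0084 -0.3674] T [0.1124 0.0205 0.0196]
q [-1.2013  0.7836  0.2738  0.0102  1.945  -0.066 ]
tool x,y,z rows:
 [[ 0.0589 -0.1259 -0.9903]
 [ 0.4217 -0.896   0.139 ]
 [-0.9048 -0.4258  0.0003]]
tilt 7.988719638122435 y heading -64.79502701944872
```

```bash
cat > kin.py <<'E'
import numpy as np
from scipy.optimize import least_squares
from scipy.spatial.transform import Rotation as R
LO=np.array([-3.1,-.76,.27,-1.08,.17,-2.57]);HI=np.array([3.1,2.03,2.55,4.22,2.65,2.57])
D=[([-1.2341,.0879,1.3721,0,1.6836,-.1031],[.234,-.4972,.2044]),([-1.212,.4477,.722,0,1.9646,-.081],[.2975,-.6321,.3091]),
([-1.2016,.7907,.2827,.0026,2.0517,-.0693],[.3466,-.7368,.2678]),([-1.1996,.8345,.2749,.0047,1.9695,-.0666],[.3614,-.7682,.2365]),
([-1.1984,.8681,.2738,.0071,1.8981,-.0647],[.3732,-.7932,.2102]),([-1.2013,.7836,.2738,.0102,1.945,-.066],[.363,-.7713,.2812])]
def fk(q,p):
    d1,L2,L3,off,L6,a1,ty=p
    c=R.from_euler
    A=c('ZY',[q[0],q[1]]);B=A*c('Y',q[2]);W=B*c('ZYZ',[q[3],q[4],q[5]])
    # tangential offset, elbow offset off along B x
    pos=np.array([0,0,d1])+c('Z',q[0]).apply([a1,ty,0])+A.apply([0,0,L2])+B.apply([off,0,L3])+W.apply([0,0,L6])
    M=W.as_matrix(); T=np.column_stack([M[:,2],-M[:,0],-M[:,1]])
    return pos,T
def fit():
    f=lambda p:np.concatenate([fk(q,p)[0]-x for q,x in D]+[0.003*(np.array(p)-[.35,.35,.35,0,.25,0,0])])
    s=least_squares(f,[.35,.35,.35,0,.25,0,0]); return s.x,s
def ik(pos,T,p,seed):
    def f(q):
        x,t=fk(q,p); return np.concatenate([(x-pos)*10,(t-T).ravel()])
    best=None
    for k in range(12):
        s0=np.clip(np.array(seed)+ (0 if k==0 else np.random.default_rng(k).normal(0,.6,6)),LO+.01,HI-.01)
        s=least_squares(f,s0,bounds=(LO,HI))
        if best is None or s.cost<best.cost: best=s
    return best.x,best.cost
E
python3 - <<'E'
from kin import *
np.set_printoptions(precision=4,suppress=True)
p,s=fit(); print(p)
for q,x in D: print(fk(q,p)[0]-x)
np.save("p.npy",p)
E
```

```text
[ 0.1528  0.449   0.4998  0.1006  0.3509 -0.      0.0566]
[ 0.  0. -0.]
[ 0. -0.  0.]
[ 0.      0.0001 -0.    ]
[-0. -0.  0.]
[-0.0001  0.      0.    ]
[-0. -0. -0.]
```

```bash
cat > plan.py <<'E'
from kin import *
np.set_printoptions(precision=3,suppress=True)
p=np.load("p.npy")
BM=np.array([.461,.224]); 
def tote_R(psi,low,tilt):
    # level yaw psi then tilt toward heading low
    h=np.radians(low); k=np.array([-np.sin(h),np.cos(h),0])
    return R.from_rotvec(k*np.radians(tilt))*R.from_euler('z',psi,degrees=True)
def tool_from_tote(Rt,sgn):
    M=Rt.as_matrix(); x=-M[:,2]; y=sgn*M[:,1]; return np.column_stack([x,y,np.cross(x,y)])
def tcp_for_corner(c,Rt):
    g=c+Rt.apply([.1,.07,.122]); return g-Rt.apply([0,0,.019])
E
python3 - <<'E'
from plan import *
for ch in(160,168.5,178,188):
  for low in(168.5,180,193,206):
    for sg in(1,-1):
        Rt=tote_R(ch-215,low,35); T=tool_from_tote(Rt,sg); x=tcp_for_corner(np.array([*BM,.10]),Rt)
        q,c=ik(x,T,p,[.3,.2,1.3,.3,1.3,0]); print(ch,low,sg,x,q,round(c,4))
E
```

```text
160 168.5 1 [0.496 0.198 0.254] [ 0.525 -0.293  1.747 -0.415  1.234 -0.039] 0.0
160 168.5 -1 [0.496 0.198 0.254] [ 0.267 -0.388  1.801 -0.019  1.152  2.57 ] 0.0889
160 180 1 [0.496 0.182 0.25 ] [ 0.39  -0.381  1.816 -0.242  1.143 -0.184] 0.0
160 180 -1 [0.496 0.182 0.25 ] [ 0.198 -0.433  1.851  0.058  1.112  2.57 ] 0.0387
160 193 1 [0.5   0.165 0.243] [ 0.2   -0.43   1.862  0.017  1.099 -0.413] 0.0
160 193 -1 [0.5   0.165 0.243] [ 0.121 -0.443  1.875  0.14   1.102  2.57 ] 0.006
160 206 1 [0.509 0.15  0.233] [ 0.015 -0.41   1.869  0.273  1.133 -0.643] 0.0
160 206 -1 [0.509 0.15  0.233] [ 0.015 -0.41   1.869  0.273  1.133  2.499] 0.0
168.5 168.5 1 [0.501 0.216 0.254] [ 0.557 -0.258  1.719 -0.43   1.241 -0.153] 0.0
168.5 168.5 -1 [0.501 0.216 0.254] [ 0.363 -0.327  1.747 -0.126  1.182  2.57 ] 0.0594
168.5 180 1 [0.5   0.2   0.253] [ 0.431 -0.35   1.789 -0.266  1.149 -0.288] 0.0
168.5 180 -1 [0.5   0.2   0.253] [ 0.294 -0.386  1.807 -0.049  1.127  2.57 ] 0.0222
168.5 193 1 [0.503 0.182 0.248] [ 0.249 -0.406  1.837 -0.014  1.1   -0.508] 0.0
168.5 193 -1 [0.503 0.182 0.248] [ 0.218 -0.411 
[... 771 characters left out ...]
2 0.185 0.246] [ 0.12  -0.383  1.825  0.21   1.124  2.302] 0.0
188 168.5 1 [0.504 0.257 0.25 ] [ 0.637 -0.188  1.67  -0.465  1.256 -0.408] 0.0
188 168.5 -1 [0.504 0.257 0.25 ] [ 0.57  -0.209  1.667 -0.354  1.242  2.57 ] 0.0105
188 180 1 [0.501 0.241 0.254] [ 0.53  -0.289  1.743 -0.321  1.163 -0.521] 0.0
188 180 -1 [0.501 0.241 0.254] [ 0.507 -0.294  1.743 -0.284  1.16   2.57 ] 0.0008
188 193 1 [0.503 0.223 0.254] [ 0.364 -0.362  1.795 -0.088  1.104 -0.72 ] 0.0
188 193 -1 [0.503 0.223 0.254] [ 0.364 -0.362  1.795 -0.088  1.104  2.421] 0.0
188 206 1 [0.51  0.206 0.251] [ 0.181 -0.374  1.81   0.173  1.119 -0.947] 0.0
188 206 -1 [0.51  0.206 0.251] [ 0.181 -0.374  1.81   0.173  1.119  2.194] 0.0
```

```bash
cat > sim.py <<'E'
from plan import *
def T2(q):
    return fk(q,p)
def sim(q,rows,w,mode='joint'):
    """each row: target from call-start pose; step limited from achieved pose"""
    q=np.array(q,float); x0,M0=fk(q,p); 
    for r in rows:
        tx=x0+M0@np.array(r[1:4]); Mt=M0@R.from_euler('x',r[4]).as_matrix()
        x,M=fk(q,p); d=tx-x; n=np.linalg.norm(d); 
        if n>.0417:d*=.0417/n
        rv=R.from_matrix(Mt@M.T).as_rotvec(); a=np.linalg.norm(rv)
        if a>.125: rv*=.125/a
        gx=x+d; gM=(R.from_rotvec(rv)).as_matrix()@M
        f=lambda s:np.concatenate([fk(s,p)[0]-gx, w*R.from_matrix(gM@fk(s,p)[1].T).as_rotvec()])
        V=.7/12*np.array([2.79,2.79,3.14,3.14,3.14,3.14])
        lo=np.maximum(LO,q-V)-1e-9;hi=np.minimum(HI,q+V)+1e-9
        q=least_squares(f,np.clip(q,lo+1e-8,hi-1e-8),bounds=(lo,hi)).x
    return q
def tilt(q):
    M=fk(q,p)[1]; return np.degrees(np.arccos(-M[2,0])),np.degrees(np.arctan2(M[1,0],M[0,0]))
E
python3 - <<'E'
from sim import *
for w in(.1,.2,.35,.5,1):
    q=[-1.212,.4477,.722,0,1.9646,-.081]
    for rows in([[1,0,.04*i,0,0] for i in(1,2,3,4,4)],[[1,0,.5,0,0]]*3,[[1,-.1,.5,0,0]]*5,[[1,-.5,.5,0,0]]*5):
        q=sim(q,rows,w); print(w,fk(q,p)[0],tilt(q)[0],end=' | ')
    print()
E
```

```text
0.1 [ 0.364 -0.774  0.308] 10.819154037378672 | 0.1 [ 0.411 -0.873  0.324] 27.887021073762664 | 0.1 [ 0.469 -0.996  0.44 ] 57.637713383313816 | 0.1 [ 0.444 -0.943  0.632] 69.43943240734619 | 
0.2 [ 0.359 -0.764  0.301] 8.514045317088572 | 0.2 [ 0.394 -0.838  0.296] 20.064332701869514 | 0.2 [ 0.437 -0.928  0.358] 39.244204748901666 | 0.2 [ 0.424 -0.901  0.523] 50.84243059821478 | 
0.35 [ 0.353 -0.751  0.292] 5.4435326678078 | 0.35 [ 0.375 -0.797  0.265] 10.780776877392482 | 0.35 [ 0.394 -0.837  0.264] 17.26592489324424 | 0.35 [ 0.385 -0.818  0.364] 23.15377820485576 | 
0.5 [ 0.349 -0.741  0.287] 3.1900929304026215 | 0.5 [ 0.365 -0.776  0.249] 5.952585263766535 | 0.5 [ 0.378 -0.804  0.229] 9.106806328142588 | 0.5 [ 0.369 -0.784  0.305] 12.085473834296248 | 
1 [ 0.344 -0.731  0.282] 1.1335402066924478 | 1 [ 0.357 -0.758  0.237] 1.8232820657476385 | 1 [ 0.366 -0.778  0.203] 2.586645079960281 | 1 [ 0.355 -0.755  0.26 ] 3.315595794698224 |
```

```bash
python3 - <<'E'
from sim import *
w=.65
q0=[-1.2013,.7836,.2738,.0102,1.945,-.066]
for up in(0,.1,.2,.3):
  q=q0; print('up',up)
  if up: 
    q=sim(q,[[1,0,-.2,0,0]]*5,w); q=sim(q,[[1,-up,0,0,0]]*9,w)
  for k in range(9):
    q=sim(q,[[1,0,-.5,0,0]]*5,w); x=fk(q,p)[0]; print(k,x,np.hypot(*x[:2]).round(3),np.round(tilt(q),2),q)
E
```

```text
up 0
0 [ 0.282 -0.6    0.26 ] 0.663 [  7.99 -64.91] [-1.223  0.228  1.11   0.013  1.664 -0.09 ]
1 [ 0.194 -0.413  0.231] 0.456 [  7.99 -64.91] [-1.27  -0.239  1.632  0.019  1.61  -0.137]
2 [ 0.107 -0.228  0.202] 0.252 [  7.9  -64.92] [-1.412 -0.76   1.991  0.039  1.778 -0.271]
3 [ 0.102 -0.217  0.2  ] 0.24 [  5.91 -64.97] [-1.412 -0.76   1.993  0.029  1.809 -0.272]
4 [ 0.097 -0.205  0.205] 0.227 [  3.94 -65.14] [-1.411 -0.76   1.981  0.019  1.854 -0.274]
5 [ 0.092 -0.192  0.22 ] 0.212 [  1.98 -65.95] [-1.409 -0.76   1.95   0.009  1.918 -0.275]
6 [ 0.087 -0.174  0.248] 0.195 [   0.11 -118.12] [-1.401 -0.76   1.893 -0.001  2.007 -0.271]
7 [ 0.085 -0.149  0.294] 0.171 [  1.76 122.86] [-1.366 -0.76   1.8   -0.013  2.13  -0.242]
8 [ 0.093 -0.098  0.359] 0.135 [  3.35 127.62] [-1.198 -0.76   1.661 -0.022  2.296 -0.081]
up 0.1
0 [ 0.189 -0.401  0.325] 0.444 [  7.99 -64.91] [-1.274 -0.252  1.456  0.02   1.799 -0.138]
1 [ 0.101 -0.215  0.296] 0.237 [  7.99 -64.91] [-1.435 -0.744  1.796  0.045  1.956 -0.285]
2 [ 0.089 -0.188  0.327] 0.208 [  6.11 -64.98] [-1.468 -0.76   1.735  0.04   2.066 -0.
[... 1468 characters left out ...]
0.49 ] 0.209 [  8.21 -64.91] [-1.495 -0.6    1.308  0.068  2.298 -0.316]
2 [ 0.066 -0.074  0.512] 0.099 [  6.78 -71.06] [-1.711 -0.76   1.283  0.091  2.511 -0.502]
3 [0.04  0.022 0.556] 0.046 [  6.54 -68.26] [-0.897 -0.76   1.141 -0.07   2.65   0.171]
4 [0.013 0.03  0.54 ] 0.032 [  5.23 -58.63] [-0.083 -0.76   1.193 -0.157  2.65   0.907]
5 [0.011 0.056 0.523] 0.057 [  3.58 -63.31] [ 0.722 -0.705  1.241 -0.121  2.618  1.748]
6 [-0.026  0.207  0.511] 0.209 [  3.56 -64.02] [ 1.479 -0.433  1.174 -0.051  2.454  2.57 ]
7 [-0.017  0.377  0.503] 0.377 [  3.61 -63.57] [ 1.495 -0.108  0.959 -0.045  2.345  2.57 ]
8 [-0.023  0.552  0.498] 0.553 [  4.07 -56.17] [ 1.536  0.312  0.506 -0.06   2.38   2.57 ]
```

```bash
python3 - <<'E'
from h import *
from bench import robot
for n in("scene","top"):
    s=robot.snapshot(n); cv2.imwrite(f"pics/{n}1.png",s["image"][...,::-1])
t=load("top0");s=load("scene0")
for z in(0,.1,.15): print(z,[onz(s,u,v,z)[:2] for u,v in((82,108),(150,100),(160,160),(97,198),(158,185))])
E
```

```text
0 [array([-0.3065, -0.8165]), array([-0.2834, -0.5415]), array([ 0.1008, -0.5228]), array([ 0.2306, -0.7432]), array([ 0.2279, -0.5373])]
0.1 [array([-0.1603, -0.7704]), array([-0.1391, -0.5193]), array([ 0.2118, -0.5022]), array([ 0.3303, -0.7035]), array([ 0.3279, -0.5155])]
0.15 [array([-0.0871, -0.7474]), array([-0.067 , -0.5081]), array([ 0.2673, -0.4919]), array([ 0.3802, -0.6836]), array([ 0.3779, -0.5045])]
```

View pics/top1.png

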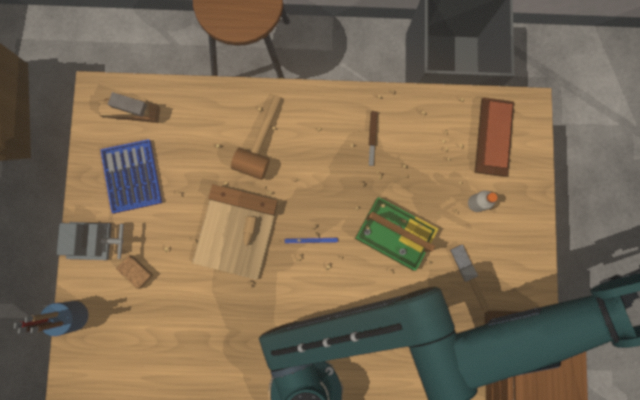

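View pics/scene1.png

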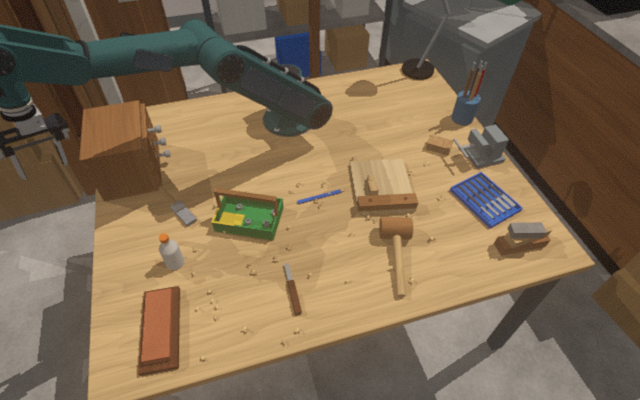

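{"fn": "send_rows", "kwargs": {"increments": [[1, -0.02, -0.04, 0, 0], [1, -0.04, -0.08, 0, 0], [1, -0.05, -0.12, 0, 0], [1, -0.05, -0.16, 0, 0], [1, -0.05, -0.2, 0, 0]]}}

```text
time: 2.7
tool_pos: [0.2779, -0.5907, 0.3026]
ee_rot: [1.567, 1.43, -1.134]
wrist_force: [-0.7, -0.2, -0.4]
width: 0.0938
```

{"fn": "send_rows", "kwargs": {"increments": [[1, 0, -0.04, 0, 0], [1, 0, -0.08, 0, 0], [1, 0, -0.12, 0, 0], [1, 0, -0.16, 0, 0], [1, 0, -0.2, 0, 0]]}}

```text
time: 3.12
tool_pos: [0.1933, -0.4109, 0.2738]
ee_rot: [1.568, 1.433, -1.134]
wrist_force: [-0.1, -0.4, -0.0]
width: 0.0939
```

```bash
python3 -c "from h import *;show()"
```

```text
t 3.12 pos [ 0.1933 -0.4109  0.2738] w 0.0939 F [-0.1169 -0.4459 -0.0169] T [ 0.085   0.0323 -0.0019]
q [-1.2705 -0.2405  1.5489  0.0189  1.6965 -0.136 ]
tool x,y,z rows:
 [[ 0.0582 -0.1246 -0.9905]
 [ 0.4218 -0.8962  0.1375]
 [-0.9048 -0.4258  0.0004]]
tilt 7.904361749130338 y heading -64.79293882513178
```

{"fn": "send_rows", "kwargs": {"increments": [[1, 0.01, -0.04, 0, 0], [1, 0.02, -0.08, 0, 0], [1, 0.03, -0.12, 0, 0], [1, 0.04, -0.16, 0, 0], [1, 0.05, -0.2, 0, 0]]}}

```text
time: 3.53
tool_pos: [0.1121, -0.2378, 0.1967]
ee_rot: [1.565, 1.433, -1.136]
wrist_force: [-0.5, 0.5, 0.5]
width: 0.0942
```

{"fn": "send_rows", "kwargs": {"increments": [[1, 0.05, -0.5, 0, 0], [1, 0.05, -0.5, 0, 0], [1, 0.05, -0.5, 0, 0], [1, 0.05, -0.5, 0, 0], [1, 0.05, -0.5, 0, 0]]}}

```text
time: 3.95
tool_pos: [0.1036, -0.2204, 0.1684]
ee_rot: [1.561, 1.47, -1.14]
wrist_force: [0.3, 0.4, 0.5]
width: 0.0939
```

```bash
python3 -c "from h import *;show()"
```

```text
t 3.95 pos [ 0.1036 -0.2204  0.1684] w 0.0939 F [0.3023 0.3986 0.4667] T [0.0549 0.0222 0.016 ]
q [-1.4053 -0.7563  2.0535  0.0269  1.7469 -0.2689]
tool x,y,z rows:
 [[ 0.0421 -0.0915 -0.9949]
 [ 0.4241 -0.9     0.1008]
 [-0.9046 -0.4262  0.0009]]
tilt 5.782626961453499 y heading -64.76859324767528
```

{"fn": "send_rows", "kwargs": {"increments": [[1, 0, -0.5, 0, 0], [1, 0, -0.5, 0, 0], [1, 0, -0.5, 0, 0], [1, 0, -0.5, 0, 0], [1, 0, -0.5, 0, 0]]}}

```text
time: 4.37
tool_pos: [0.0977, -0.2077, 0.1605]
ee_rot: [1.566, 1.512, -1.135]
wrist_force: [0.4, 0.2, 0.2]
width: 0.0945
```

{"fn": "send_rows", "kwargs": {"increments": [[1, 0, -0.5, 0, 0], [1, 0, -0.5, 0, 0], [1, 0, -0.5, 0, 0], [1, 0, -0.5, 0, 0], [1, 0, -0.5, 0, 0]]}}

```text
time: 4.78
tool_pos: [0.0918, -0.1951, 0.1596]
ee_rot: [1.567, 1.551, -1.134]
wrist_force: [-0.5, 0.4, -0.1]
width: 0.0942
```

```bash
python3 -c "from h import *;show()"
```

```text
t 4.78 pos [ 0.0918 -0.1951  0.1596] w 0.0942 F [-0.5382  0.4032 -0.0627] T [ 0.0128  0.0004 -0.0066]
q [-1.4057 -0.7559  2.0674  0.0054  1.8112 -0.2733]
tool x,y,z rows:
 [[ 0.0083 -0.0178 -0.9998]
 [ 0.4257 -0.9047  0.0197]
 [-0.9048 -0.4258  0.0001]]
tilt 1.1264807885757746 y heading -64.80001365260966
```

{"fn": "send_rows", "kwargs": {"increments": [[1, 0, -0.5, 0, 0], [1, 0, -0.5, 0, 0], [1, 0, -0.5, 0, 0]]}}

```text
time: 5.03
tool_pos: [0.0859, -0.1826, 0.1641]
ee_rot: [-1.573, 1.552, 2.008]
wrist_force: [-0.3, -0.5, 0.0]
width: 0.0938
```

{"fn": "send_rows", "kwargs": {"increments": [[1, -0.04, 0, 0, 0], [1, -0.08, 0, 0, 0], [1, -0.08, 0.04, -0.01, -0.12], [1, -0.08, 0.08, -0.04, -0.24], [1, -0.08, 0.11, -0.07, -0.36]]}}

```text
time: 5.45
tool_pos: [0.1899, -0.2524, 0.2431]
ee_rot: [-1.914, 1.556, 2.03]
wrist_force: [-0.5, -0.8, 0.2]
width: 0.0939
```

```bash
python3 - <<'E'
from h import *
o,M=show()
print("goal in tool", M.T@(np.array([.467,-.250,.25])-o['tool_pos']))
E
```

```text
t 5.45 pos [ 0.1899 -0.2524  0.2431] w 0.0939 F [-0.4611 -0.8106  0.2272] T [-0.0076  0.0443  0.0107]
q [-1.1061 -0.4436  1.7458  0.0001  1.8542 -0.3378]
tool x,y,z rows:
 [[-0.0065  0.0132 -0.9999]
 [ 0.719  -0.6949 -0.0139]
 [-0.695  -0.719  -0.005 ]]
tilt 0.8446599724563173 y heading -44.02202924361527
goal in tool [-0.0087  0.1975 -0.1944]
```

{"fn": "send_rows", "kwargs": {"increments": [[1, 0, 0.028, -0.028, -0.1], [1, 0, 0.056, -0.056, -0.2], [1, 0, 0.084, -0.084, -0.305], [1, 0, 0.112, -0.112, -0.305], [1, 0, 0.14, -0.14, -0.305]]}}

```text
time: 5.87
tool_pos: [0.3887, -0.2471, 0.2402]
ee_rot: [-2.254, 1.552, 1.993]
wrist_force: [-0.1, -0.1, 0.5]
width: 0.0941
```

```bash
python3 - <<'E'
from h import *
o,M=show()
print("goal in tool", M.T@(np.array([.467,-.250,.25])-o['tool_pos']))
E
```

```text
t 5.87 pos [ 0.3887 -0.2471  0.2402] w 0.0941 F [-0.1267 -0.1018  0.474 ] T [-0.0722 -0.0344 -0.0239]
q [-0.6956 -0.1051  1.4934  0.0084  1.7701 -0.2291]
tool x,y,z rows:
 [[-0.0077  0.0171 -0.9998]
 [ 0.8938 -0.4482 -0.0145]
 [-0.4484 -0.8937 -0.0118]]
tilt 1.0730576302902637 y heading -26.634127508419308
goal in tool [-0.0104  0.0711 -0.0326]
```

{"fn": "send_rows", "kwargs": {"increments": [[1, 0, 0.03, -0.014, 0], [1, 0, 0.06, -0.028, 0], [1, 0, 0.071, -0.033, 0], [1, 0.02, 0.071, -0.033, 0], [1, 0.04, 0.071, -0.033, 0]]}}

```text
time: 6.28
tool_pos: [0.4656, -0.2498, 0.2002]
ee_rot: [-2.307, 1.554, 1.941]
wrist_force: [-0.6, -0.5, -0.2]
width: 0.0938
```

```bash
python3 - <<'E'
from h import *
from bench import robot
for n in("scene","top"):
    s=robot.snapshot(n); np.savez(f"pics/{n}2.npz",**s)
    a=(slice(170,290),slice(335,465)) if n=="top" else (slice(120,260),slice(180,320))
    cv2.imwrite(f"pics/{n}2.png",cv2.resize(s["image"][a][...,::-1],None,fx=4,fy=4,interpolation=cv2.INTER_CUBIC))
o,M=show()
print("goal in tool", M.T@(np.array([.467,-.250,.103])-o['tool_pos']))
E
```

```text
t 6.38 pos [ 0.4623 -0.2482  0.1958] w 0.094 F [-0.1902 -0.3504  0.4754] T [-0.0283 -0.0433 -0.0112]
q [-0.6072  0.0512  1.4282  0.0096  1.6867 -0.1401]
tool x,y,z rows:
 [[-0.0147  0.0218 -0.9997]
 [ 0.8932 -0.4491 -0.0229]
 [-0.4495 -0.8932 -0.0128]]
tilt 1.5055281844194035 y heading -26.69422192383509
goal in tool [0.0927 0.0071 0.0007]
```

View pics/top2.png

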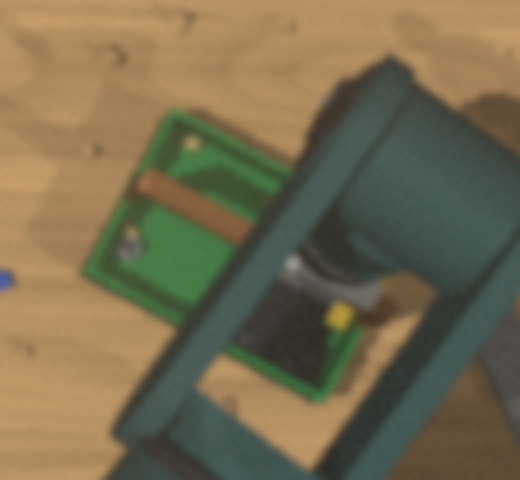

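View pics/scene2.png

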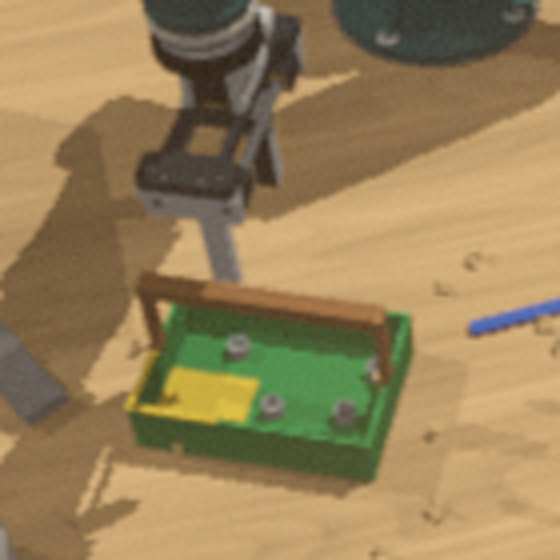

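{"fn": "send_rows", "kwargs": {"increments": [[1, 0.02, 0.005, 0, 0], [1, 0.045, 0.007, 0, 0], [1, 0.07, 0.007, 0, 0], [1, 0.085, 0.007, 0, 0], [1, 0.091, 0.007, 0, 0]]}}

```text
time: 6.8
tool_pos: [0.4681, -0.2503, 0.1068]
ee_rot: [-2.151, 1.548, 2.094]
wrist_force: [0.2, 0.1, -0.6]
width: 0.094
```

```bash
python3 - <<'E'
from h import *
from bench import robot
s=robot.snapshot("scene")
a=(slice(120,260),slice(180,320))
cv2.imwrite(f"pics/scene3.png",cv2.resize(s["image"][a][...,::-1],None,fx=4,fy=4,interpolation=cv2.INTER_CUBIC))
o,M=show()
print("goal in tool", M.T@(np.array([.467,-.250,.103])-o['tool_pos']))
E
```

```text
t 6.85 pos [ 0.4682 -0.2504  0.1069] w 0.0939 F [-0.8721 -1.033  -1.0628] T [ 0.0184 -0.0289  0.0078]
q [-0.6043  0.1004  1.5537  0.0098  1.5079 -0.1383]
tool x,y,z rows:
 [[-0.0112  0.0196 -0.9997]
 [ 0.8929 -0.4498 -0.0188]
 [-0.45   -0.8929 -0.0124]]
tilt 1.2935438170366726 y heading -26.735438042663205
goal in tool [ 0.0039 -0.0012  0.0003]
```

View pics/scene3.png

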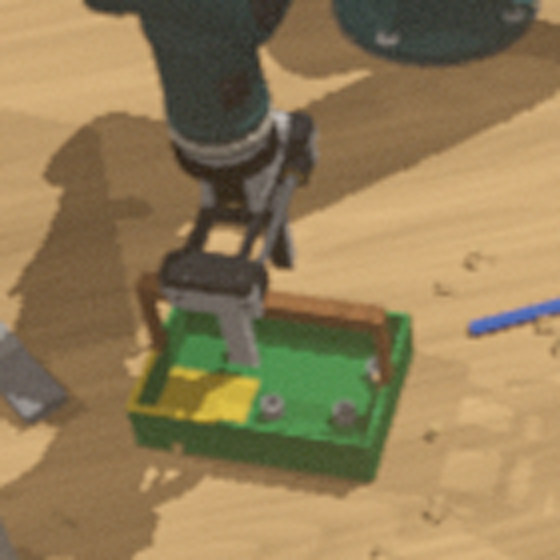

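{"fn": "send_rows", "kwargs": {"increments": [[1, 0.004, 0, 0, 0], [-1, 0.004, 0, 0, 0], [-1, 0.004, 0, 0, 0], [-1, 0.004, 0, 0, 0], [-1, 0.004, 0, 0, 0]]}}

```text
time: 7.27
tool_pos: [0.4701, -0.251, 0.1058]
ee_rot: [-2.296, 1.553, 1.95]
wrist_force: [-0.8, 0.4, -0.8]
width: 0.0708
```

{"fn": "send_rows", "kwargs": {"increments": [[-1, 0, 0, 0, 0], [-1, 0, 0, 0, 0], [-1, 0, 0, 0, 0], [-1, 0, 0, 0, 0]]}}

```text
time: 7.6
tool_pos: [0.4696, -0.2506, 0.1046]
ee_rot: [-2.236, 1.551, 2.01]
wrist_force: [0.6, -0.4, -1.0]
width: 0.0444
```

```bash
python3 -c "from h import *;show()"
```

```text
t 7.6 pos [ 0.4696 -0.2506  0.1046] w 0.0444 F [ 0.6208 -0.4114 -0.9629] T [ 0.0255 -0.0429  0.0132]
q [-0.6033  0.102   1.5564  0.0098  1.5    -0.1381]
tool x,y,z rows:
 [[-0.0083  0.0176 -0.9998]
 [ 0.8933 -0.4491 -0.0153]
 [-0.4493 -0.8933 -0.012 ]]
tilt 1.1146195413387439 y heading -26.691278585044238
```

{"fn": "send_rows", "kwargs": {"increments": [[-1, 0, 0, 0, 0], [-1, 0, 0, 0, 0], [-1, 0, 0, 0, 0], [-1, 0, 0, 0, 0], [-1, 0, 0, 0, 0]]}}

```text
time: 8.02
tool_pos: [0.4694, -0.2506, 0.1045]
ee_rot: [-2.222, 1.551, 2.024]
wrist_force: [-1.5, -0.6, 0.2]
width: 0.0179
```

{"fn": "send_rows", "kwargs": {"increments": [[-1, 0, 0, 0, 0], [-1, 0, 0, 0, 0], [-1, -0.01, 0, 0, 0], [-1, -0.02, 0, 0, 0], [-1, -0.03, 0, 0, 0]]}}

```text
time: 8.43
tool_pos: [0.4696, -0.251, 0.1348]
ee_rot: [-2.206, 1.55, 2.041]
wrist_force: [0.5, -0.5, -4.8]
width: 0.0179
```

```bash
python3 -c "from h import *;show()"
```

```text
t 8.43 pos [ 0.4696 -0.251   0.1348] w 0.0179 F [ 0.5237 -0.5226 -4.7783] T [-0.0734 -0.1349  0.0098]
q [-0.6039  0.0861  1.5126  0.0098  1.561  -0.1381]
tool x,y,z rows:
 [[-0.0093  0.0184 -0.9998]
 [ 0.8933 -0.4491 -0.0166]
 [-0.4493 -0.8933 -0.0122]]
tilt 1.181082375055507 y heading -26.688424659296206
```

```bash
python3 - <<'E'
from sim import *
w=.7
psi=-39
T=tool_from_tote(tote_R(psi,0,0),-1)
for xy in([.583,.2155],[.56,.2]):
 for z in(.45,.52,.56):
  q,c=ik(np.array([*xy,z]),T,p,[.25,.2,1.0,0,1.9,2.4]); print(xy,z,q,c)
q,c=ik(np.array([.575,.21,.50]),T,p,[.25,.2,1.0,0,1.9,2.4])
import itertools
for lab,dirw in dict(out=(1,0),upout=(1,1),upo2=(1,.5),up=(0,1),dn=(1,-.3)).items():
  qq=q.copy(); print(lab)
  for k in range(16):
    M=fk(qq,p)[1]; h=np.array([np.cos(qq[0]),np.sin(qq[0]),0])*dirw[0]+np.array([0,0,dirw[1]])
    v=M.T@h; v=v/np.linalg.norm(v)*.5
    qq=sim(qq,[[1,*v,0]]*5,w); 
    if k%3==0: print(k,fk(qq,p)[0],np.round(tilt(qq),1),qq)
E
```

```text
[0.583, 0.2155] 0.45 [0.263 0.374 0.53  0.    2.238 2.514] 3.517441413231072e-29
[0.583, 0.2155] 0.52 [0.26  0.448 0.27  0.007 2.375 2.516] 0.0031342385233363475
[0.583, 0.2155] 0.56 [0.253 0.396 0.27  0.02  2.331 2.52 ] 0.027758176433026218
[0.56, 0.2] 0.45 [0.248 0.297 0.631 0.    2.213 2.499] 1.0646733325567079e-29
[0.56, 0.2] 0.52 [0.248 0.43  0.288 0.    2.423 2.499] 6.290857570346469e-30
[0.56, 0.2] 0.56 [0.241 0.387 0.27  0.014 2.392 2.503] 0.011916946721496053
out
0 [0.674 0.229 0.415] [ 1.1 18.8] [0.247 0.605 0.27  0.002 2.248 2.5  ]
3 [0.849 0.247 0.188] [ 5.4 17.3] [0.216 0.897 0.27  0.008 1.882 2.47 ]
6 [0.938 0.239 0.037] [10.3 16.1] [0.185 1.073 0.27  0.017 1.62  2.439]
9 [ 0.993  0.222 -0.054] [15.3 15.1] [0.154 1.179 0.27  0.029 1.426 2.406]
12 [ 1.034  0.2   -0.105] [20.3 14.1] [0.124 1.245 0.27  0.044 1.275 2.371]
15 [ 1.068  0.177 -0.131] [25.1 13.1] [0.093 1.285 0.27  0.063 1.153 2.335]
upout
0 [0.593 0.205 0.501] [ 1.2 19.1] [0.242 0.474 0.27  0.003 2.377 2.496]
3 [0.632 0.186 0.494] [ 4.8 17.8] [0.195 0.487 0.27  0.013 2.301 2.456]
6 [0.667 0.165 0.492] [ 8.7 16
[... 902 characters left out ...]
23 2.65  2.452]
9 [0.286 0.109 0.718] [13.5 13.4] [ 0.158 -0.013  0.27   0.037  2.65   2.445]
12 [0.252 0.098 0.737] [17.2 12.9] [ 0.116 -0.078  0.27   0.069  2.65   2.434]
15 [0.224 0.088 0.751] [20.5 12.6] [ 0.042 -0.135  0.27   0.132  2.65   2.422]
dn
0 [0.697 0.237 0.384] [ 0.9 18.8] [0.25  0.647 0.27  0.002 2.209 2.503]
3 [0.891 0.263 0.06 ] [ 5.  17.4] [0.224 1.042 0.27  0.007 1.743 2.477]
6 [ 0.961  0.253 -0.158] [ 9.8 16.3] [0.195 1.284 0.27  0.016 1.417 2.446]
9 [ 0.991  0.232 -0.288] [14.7 15.4] [0.165 1.43  0.27  0.028 1.187 2.41 ]
12 [ 1.011  0.207 -0.36 ] [19.2 14.4] [0.134 1.517 0.27  0.045 1.022 2.37 ]
15 [ 1.029  0.182 -0.398] [23.4 13.5] [0.103 1.569 0.27  0.067 0.899 2.326]
```

{"fn": "send_rows", "kwargs": {"increments": [[-1, -0.02, 0, 0, 0], [-1, -0.045, 0, 0, 0], [-1, -0.07, 0, 0, 0.02], [-1, -0.095, 0, -0.01, 0.08], [-1, -0.12, -0.003, -0.025, 0.16]]}}

```text
time: 8.85
tool_pos: [0.4793, -0.2306, 0.2568]
ee_rot: [-2.067, 1.553, 2.014]
wrist_force: [0.0, -0.4, -4.3]
width: 0.0176
```

```bash
cat > nxt.py <<'E'
from h import *
import sys
o,M=show()
g=np.array([float(v) for v in sys.argv[1:4]]); hd=float(sys.argv[4])
print("goal shift", M.T@(g-o['tool_pos']), "roll", np.radians(np.degrees(np.arctan2(M[1,1],M[0,1]))-hd))
E
python3 nxt.py .575 .21 .48 -129
```

```text
t 8.85 pos [ 0.4793 -0.2306  0.2568] w 0.0176 F [ 0.0428 -0.3928 -4.3213] T [-0.0473 -0.071   0.0027]
q [-0.5615  0.0535  1.306   0.0099  1.7974  0.0721]
tool x,y,z rows:
 [[-0.0077  0.0163 -0.9998]
 [ 0.8071 -0.5902 -0.0159]
 [-0.5903 -0.8071 -0.0086]]
tilt 1.0346142626019188 y heading -36.17381880654291
goal shift [-0.2168 -0.1863 -0.414 ] roll 1.6201224938786656
```

{"fn": "send_rows", "kwargs": {"increments": [[-1, -0.015, -0.01, -0.022, 0.09], [-1, -0.03, -0.021, -0.046, 0.18], [-1, -0.045, -0.032, -0.071, 0.28], [-1, -0.06, -0.043, -0.096, 0.38], [-1, -0.075, -0.054, -0.121, 0.48]]}}

```text
time: 9.27
tool_pos: [0.5071, -0.1, 0.3337]
ee_rot: [-1.638, 1.552, 1.963]
wrist_force: [-0.7, -0.4, -4.6]
width: 0.0181
```

```bash
python3 nxt.py .575 .21 .48 -129
```

```text
t 9.27 pos [ 0.5071 -0.1     0.3337] w 0.0181 F [-0.6988 -0.3611 -4.616 ] T [ 0.0001 -0.0595 -0.0478]
q [-0.3142  0.0321  1.1765  0.0152  1.9451  0.8025]
tool x,y,z rows:
 [[-0.0071  0.0172 -0.9998]
 [ 0.4435 -0.8961 -0.0186]
 [-0.8962 -0.4436 -0.0013]]
tilt 1.0672567360765168 y heading -63.66761399829036
goal shift [-0.1414 -0.2504 -0.1986] roll 1.1402652439136869
```

{"fn": "send_rows", "kwargs": {"increments": [[-1, -0.012, -0.02, -0.016, 0.1], [-1, -0.024, -0.04, -0.032, 0.2], [-1, -0.036, -0.06, -0.048, 0.3], [-1, -0.048, -0.08, -0.064, 0.4], [-1, -0.06, -0.1, -0.08, 0.5]]}}

```text
time: 9.68
tool_pos: [0.5342, 0.0242, 0.3955]
ee_rot: [-1.145, 1.552, 1.957]
wrist_force: [0.5, 0.7, -4.9]
width: 0.018
```

```bash
python3 nxt.py .575 .21 .48 -129
```

```text
t 9.68 pos [0.5342 0.0242 0.3955] w 0.018 F [ 0.5212  0.7484 -4.9179] T [-0.0007 -0.0661 -0.0509]
q [-0.0719  0.1022  0.9777  0.0193  2.07    1.548 ]
tool x,y,z rows:
 [[-0.0071  0.0175 -0.9998]
 [-0.04   -0.9991 -0.0172]
 [-0.9992  0.0399  0.0078]]
tilt 1.0810920486259141 y heading -92.29442198456432
goal shift [-0.0815 -0.1887 -0.0327] roll 0.6406331902169986
```

{"fn": "send_rows", "kwargs": {"increments": [[-1, -0.012, -0.025, -0.004, 0.09], [-1, -0.024, -0.05, -0.008, 0.18], [-1, -0.036, -0.075, -0.013, 0.27], [-1, -0.048, -0.1, -0.018, 0.36], [-1, -0.06, -0.125, -0.022, 0.45]]}}

```text
time: 10.1
tool_pos: [0.5611, 0.1472, 0.4573]
ee_rot: [-0.696, 1.552, 1.956]
wrist_force: [1.0, 0.4, -4.8]
width: 0.0177
```

```bash
python3 nxt.py .575 .21 .48 -129
```

```text
t 10.1 pos [0.5611 0.1472 0.4573] w 0.0177 F [ 1.0367  0.3642 -4.7729] T [ 0.0464 -0.0954 -0.029 ]
q [0.1476 0.2693 0.6511 0.0234 2.2255 2.2222]
tool x,y,z rows:
 [[-0.0072  0.0177 -0.9998]
 [-0.4703 -0.8824 -0.0122]
 [-0.8825  0.4701  0.0146]]
tilt 1.0927700129049722 y heading -118.05661947086679
goal shift [-0.0217 -0.0622  0.0176] roll 0.19099802153201373
```

{"fn": "send_rows", "kwargs": {"increments": [[-1, -0.006, -0.02, 0.005, 0.07], [-1, -0.012, -0.038, 0.01, 0.13], [-1, -0.018, -0.052, 0.015, 0.17], [-1, -0.02, -0.06, 0.017, 0.185], [-1, -0.02, -0.06, 0.017, 0.185]]}}

```text
time: 10.52
tool_pos: [0.5746, 0.2086, 0.4774]
ee_rot: [-0.539, 1.551, 1.935]
wrist_force: [-0.1, 0.3, -4.9]
width: 0.0176
```

```bash
cat > chk.py <<'E'
from h import *
o,M=show()
# tote frame from tool (rigid grip): tote z=-tool x, tote y=-tool y
Z=-M[:,0];Y=-M[:,1];X=np.cross(Y,Z)
c=o['tool_pos']+0.019*Z-.122*Z-.1*X-.07*Y
d=-(.1*X+.07*Y); 
print("corner",c,"offset from board mid",c[:2]-[.461,.224],"corner heading",np.degrees(np.arctan2(d[1],d[0]))%360,"low heading",np.degrees(np.arctan2(Z[1],Z[0]))%360,"own x slope",X[2],"own y slope",Y[2])
E
python3 chk.py
python3 - <<'E'
from h import *
from bench import robot
for n in("scene","top"):
    s=robot.snapshot(n); np.savez(f"pics/{n}4.npz",**s)
    cv2.imwrite(f"pics/{n}4.png",s["image"][...,::-1])
    a=(slice(100,250),slice(150,330)) if n=="top" else (slice(60,230),slice(280,460))
    cv2.imwrite(f"pics/{n}4c.png",cv2.resize(s["image"][a][...,::-1],None,fx=3,fy=3,interpolation=cv2.INTER_CUBIC))
E
```

```text
t 10.52 pos [0.5746 0.2086 0.4774] w 0.0176 F [-0.1223  0.2514 -4.9077] T [0.0744 0.0079 0.0118]
q [0.2441 0.3887 0.4485 0.0265 2.3067 2.5   ]
tool x,y,z rows:
 [[-0.0071  0.0185 -0.9998]
 [-0.6189 -0.7854 -0.0102]
 [-0.7854  0.6187  0.017 ]]
tilt 1.1352809607477006 y heading -128.23832475692177
corner [0.452  0.2174 0.3754] offset from board mid [-0.009  -0.0066] corner heading 176.76284538775576 low heading 290.8731354175063 own x slope -0.01700207576604701 own y slope 0.010172911100857829
```

View pics/top4.png

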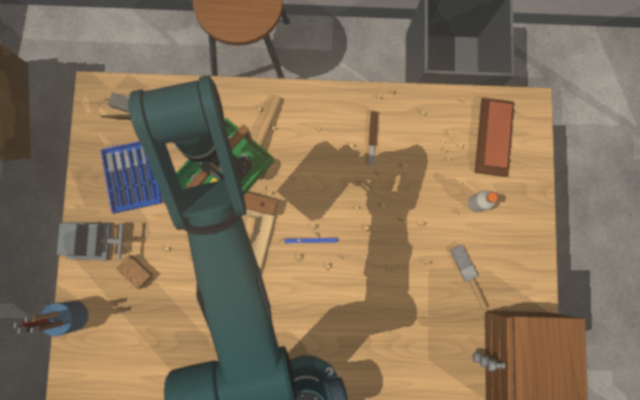

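View pics/scene4c.png

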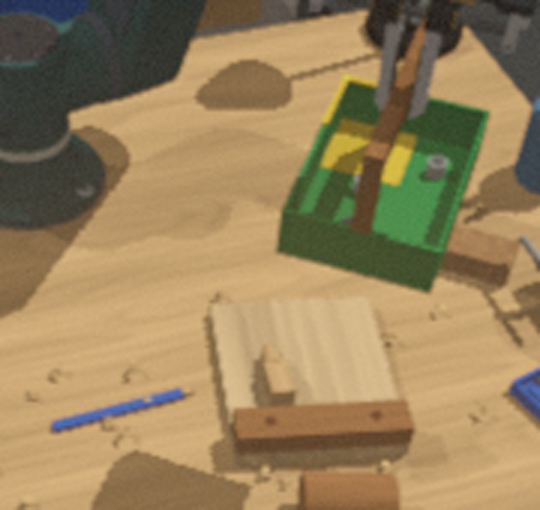

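```bash
cat > push.py <<'E'
from h import *
import sys
o,M=show()
hd,up=float(sys.argv[1]),float(sys.argv[2])
h=np.array([np.cos(np.radians(hd)),np.sin(np.radians(hd)),up]);h/=np.linalg.norm(h)
print("push(1m)",M.T@h,"az",np.degrees(np.arctan2(o['tool_pos'][1],o['tool_pos'][0])))
exec(open("chk.py").read().split("o,M=show()")[1])
E
python3 push.py 20 1.2
```

```text
t 10.62 pos [0.5744 0.2066 0.477 ] w 0.0176 F [ 0.0564  0.7363 -4.7416] T [ 0.0035  0.0342 -0.0232]
q [0.2416 0.3867 0.452  0.0253 2.3064 2.4988]
tool x,y,z rows:
 [[-0.0081  0.0173 -0.9998]
 [-0.6206 -0.7841 -0.0086]
 [-0.7841  0.6204  0.0171]]
tilt 1.0941013718261503 y heading -128.36266434251806
push(1m) [-0.7692 -0.5516 -0.3227] az 19.785202945827336
corner [0.4517 0.2156 0.3752] offset from board mid [-0.0093 -0.0084] corner heading 176.6379097399243 low heading 295.0277861227511 own x slope -0.017071387917287587 own y slope 0.008553832871740163
```

{"fn": "send_rows", "kwargs": {"increments": [[-1, -0.38, -0.28, -0.16, 0], [-1, -0.38, -0.28, -0.16, 0], [-1, -0.38, -0.28, -0.16, 0], [-1, -0.38, -0.28, -0.16, 0], [-1, -0.38, -0.28, -0.16, 0]]}}

```text
time: 11.03
tool_pos: [0.5885, 0.2141, 0.5049]
ee_rot: [-1.576, 1.534, 0.895]
wrist_force: [0.2, -0.9, -3.5]
width: 0.0176
```

```bash
python3 push.py 20 1.2
```

```text
t 11.03 pos [0.5885 0.2141 0.5049] w 0.0176 F [ 0.1821 -0.8922 -3.4593] T [-0.0015  0.02    0.0079]
q [0.2461 0.4655 0.2738 0.0317 2.373  2.5108]
tool x,y,z rows:
 [[ 0.0228  0.0284 -0.9993]
 [-0.6213 -0.7828 -0.0364]
 [-0.7833  0.6217 -0.0002]]
tilt 2.0857017899187724 y heading -128.4375943087236
push(1m) [-0.7478 -0.5731 -0.3352] az 19.99384431145854
corner [0.469  0.2244 0.3994] offset from board mid [0.008  0.0004] corner heading 176.53634951438656 low heading 231.29181423964357 own x slope 0.00017176539825674436 own y slope 0.0363939189937017
```

{"fn": "send_rows", "kwargs": {"increments": [[-1, -0.38, -0.28, -0.16, 0], [-1, -0.38, -0.28, -0.16, 0], [-1, -0.38, -0.28, -0.16, 0], [-1, -0.38, -0.28, -0.16, 0], [-1, -0.38, -0.28, -0.16, 0]]}}

```text
time: 11.45
tool_pos: [0.5897, 0.217, 0.5096]
ee_rot: [-1.759, 1.515, 0.712]
wrist_force: [-0.1, 0.6, -4.6]
width: 0.0173
```

```bash
python3 push.py 20 1.2
```

```text
t 11.45 pos [0.5897 0.217  0.5096] w 0.0173 F [-0.1148  0.6384 -4.6057] T [ 0.0323  0.0827 -0.0249]
q [0.2484 0.4576 0.2749 0.0355 2.3587 2.5157]
tool x,y,z rows:
 [[ 0.0424  0.0366 -0.9984]
 [-0.6204 -0.7824 -0.055 ]
 [-0.7832  0.6217 -0.0105]]
tilt 3.211894117169803 y heading -128.41084826408257
push(1m) [-0.7335 -0.5868 -0.3431] az 20.205587533293844
corner [0.4724 0.2282 0.4019] offset from board mid [0.0114 0.0042] corner heading 176.5195918764144 low heading 220.79493219344926 own x slope 0.010477285962385428 own y slope 0.055040437199392556
```

```bash
python3 push.py 14 1.0|grep push; python3 push.py 8 1.0|grep push
```

```text
push(1m) [-0.6706 -0.5984 -0.4384] az 20.205587533293844
push(1m) [-0.6727 -0.5503 -0.4946] az 20.205587533293844
```

{"fn": "send_rows", "kwargs": {"increments": [[-1, -0.34, -0.29, -0.23, 0], [-1, -0.34, -0.29, -0.23, 0], [-1, -0.34, -0.29, -0.23, 0], [-1, -0.34, -0.29, -0.23, 0], [-1, -0.34, -0.29, -0.23, 0]]}}

```text
time: 11.87
tool_pos: [0.6086, 0.2069, 0.5052]
ee_rot: [-1.872, 1.491, 0.598]
wrist_force: [0.1, 0.3, -4.1]
width: 0.0177
```

{"fn": "send_rows", "kwargs": {"increments": [[-1, -0.34, -0.29, -0.23, 0], [-1, -0.34, -0.29, -0.23, 0], [-1, -0.34, -0.29, -0.23, 0], [-1, -0.34, -0.29, -0.23, 0], [-1, -0.34, -0.29, -0.23, 0]]}}

```text
time: 12.28
tool_pos: [0.6216, 0.1983, 0.5067]
ee_rot: [-1.947, 1.462, 0.523]
wrist_force: [-0.6, 0.4, -4.6]
width: 0.0176
```

```bash
python3 push.py 12 1.0
```

```text
t 12.28 pos [0.6216 0.1983 0.5067] w 0.0176 F [-0.5523  0.3818 -4.5695] T [0.0035 0.2015 0.0269]
q [0.2034 0.4649 0.2748 0.0459 2.2977 2.4779]
tool x,y,z rows:
 [[ 0.0944  0.0545 -0.994 ]
 [-0.6173 -0.7802 -0.1014]
 [-0.7811  0.6232 -0.0401]]
tilt 6.2572986613805925 y heading -128.3492668362953
push(1m) [-0.6296 -0.6133 -0.4769] az 17.691722211331435
corner [0.51   0.2116 0.3932] offset from board mid [ 0.049  -0.0124] corner heading 176.36785536646946 low heading 209.97346378249512 own x slope 0.04005243826412692 own y slope 0.10136757754322517
```

{"fn": "send_rows", "kwargs": {"increments": [[-1, -0.33, -0.31, -0.22, 0], [-1, -0.33, -0.31, -0.22, 0], [-1, -0.33, -0.31, -0.22, 0], [-1, -0.33, -0.31, -0.22, 0], [-1, -0.33, -0.31, -0.22, 0]]}}

```text
time: 12.7
tool_pos: [0.6329, 0.1975, 0.5076]
ee_rot: [-1.991, 1.433, 0.48]
wrist_force: [0.1, -0.2, -5.0]
width: 0.0182
```

{"fn": "send_rows", "kwargs": {"increments": [[-1, -0.33, -0.31, -0.22, 0], [-1, -0.33, -0.31, -0.22, 0], [-1, -0.33, -0.31, -0.22, 0], [-1, -0.33, -0.31, -0.22, 0], [-1, -0.33, -0.31, -0.22, 0]]}}

```text
time: 13.12
tool_pos: [0.6407, 0.196, 0.5121]
ee_rot: [-2.022, 1.403, 0.448]
wrist_force: [0.0, -0.8, -4.5]
width: 0.0175
```

{"fn": "send_rows", "kwargs": {"increments": [[-1, -0.33, -0.31, -0.22, 0], [-1, -0.33, -0.31, -0.22, 0], [-1, -0.33, -0.31, -0.22, 0], [-1, -0.33, -0.31, -0.22, 0], [-1, -0.33, -0.31, -0.22, 0]]}}

```text
time: 13.53
tool_pos: [0.6457, 0.1941, 0.5194]
ee_rot: [-2.044, 1.373, 0.426]
wrist_force: [-0.2, -0.3, -4.6]
width: 0.0178
```

```bash
python3 push.py 12 1.0
```

```text
t 13.53 pos [0.6457 0.1941 0.5194] w 0.0178 F [-0.2452 -0.3306 -4.5652] T [-0.0786  0.2476 -0.0057]
q [0.1833 0.4518 0.2748 0.0593 2.222  2.4671]
tool x,y,z rows:
 [[ 0.179   0.0811 -0.9805]
 [-0.6071 -0.7751 -0.175 ]
 [-0.7742  0.6266 -0.0895]]
tilt 11.332867591623266 y heading -128.07015385643294
push(1m) [-0.5576 -0.6576 -0.5066] az 16.729843350285893
corner [0.5442 0.2108 0.3972] offset from board mid [ 0.0832 -0.0132] corner heading 175.99252497821635 low heading 204.38034258510987 own x slope 0.08948640348106682 own y slope 0.1749509328754348
```

```bash
python3 push.py 173 0|grep push;python3 push.py 8 1.3|grep push
```

```text
push(1m) [-0.1678  0.5081  0.8448] az 16.729843350285893
push(1m) [-0.6622 -0.571  -0.4852] az 16.729843350285893
```

{"fn": "send_rows", "kwargs": {"increments": [[-1, -0.004, 0.013, 0.021, 0], [-1, -0.008, 0.026, 0.042, 0], [-1, -0.014, 0.041, 0.068, 0], [-1, -0.04, 0.03, 0.06, 0], [-1, -0.07, 0.015, 0.047, 0]]}}

```text
time: 13.95
tool_pos: [0.5756, 0.204, 0.5617]
ee_rot: [-2.02, 1.386, 0.451]
wrist_force: [2.4, 2.7, -1.9]
width: 0.0178
```

{"fn": "send_rows", "kwargs": {"increments": [[-1, -0.33, -0.28, -0.25, 0], [-1, -0.33, -0.28, -0.25, 0], [-1, -0.33, -0.28, -0.25, 0], [-1, -0.33, -0.28, -0.25, 0], [-1, -0.33, -0.28, -0.25, 0]]}}

```text
time: 14.37
tool_pos: [0.5954, 0.186, 0.5722]
ee_rot: [-2.06, 1.334, 0.408]
wrist_force: [0.5, 0.5, -4.4]
width: 0.0178
```

```bash
python3 push.py 8 1.2
```

```text
t 14.37 pos [0.5954 0.186  0.5722] w 0.0178 F [ 0.4742  0.5054 -4.3739] T [-0.0491  0.336  -0.0235]
q [0.1823 0.3648 0.2746 0.0685 2.2703 2.4769]
tool x,y,z rows:
 [[ 0.2151  0.093  -0.9722]
 [-0.6012 -0.7719 -0.2068]
 [-0.7696  0.6289 -0.1102]]
tilt 13.553166316522123 y heading -127.9116857804753
push(1m) [-0.6022 -0.6088 -0.5165] az 17.350952859054573
corner [0.4985 0.2045 0.4466] offset from board mid [ 0.0375 -0.0195] corner heading 175.74425525962866 low heading 203.37027810249572 own x slope 0.11016888739847736 own y slope 0.20683711291862772
```

{"fn": "send_rows", "kwargs": {"increments": [[-1, -0.3, -0.3, -0.26, 0], [-1, -0.3, -0.3, -0.26, 0], [-1, -0.3, -0.3, -0.26, 0], [-1, -0.3, -0.3, -0.26, 0], [-1, -0.3, -0.3, -0.26, 0]]}}

```text
time: 14.78
tool_pos: [0.6147, 0.1753, 0.5705]
ee_rot: [-2.072, 1.305, 0.396]
wrist_force: [0.4, 0.2, -4.7]
width: 0.0177
```

{"fn": "send_rows", "kwargs": {"increments": [[-1, -0.3, -0.3, -0.26, 0], [-1, -0.3, -0.3, -0.26, 0], [-1, -0.3, -0.3, -0.26, 0], [-1, -0.3, -0.3, -0.26, 0], [-1, -0.3, -0.3, -0.26, 0]]}}

```text
time: 15.2
tool_pos: [0.6286, 0.1652, 0.5733]
ee_rot: [-2.085, 1.274, 0.383]
wrist_force: [0.5, -0.8, -5.4]
width: 0.0177
```

{"fn": "send_rows", "kwargs": {"increments": [[-1, -0.3, -0.3, -0.26, 0], [-1, -0.3, -0.3, -0.26, 0], [-1, -0.3, -0.3, -0.26, 0], [-1, -0.3, -0.3, -0.26, 0], [-1, -0.3, -0.3, -0.26, 0]]}}

```text
time: 15.62
tool_pos: [0.6384, 0.1559, 0.5789]
ee_rot: [-2.097, 1.242, 0.371]
wrist_force: [0.4, 0.1, -5.6]
width: 0.0177
```

```bash
python3 push.py 6 1.2
```

```text
t 15.62 pos [0.6384 0.1559 0.5789] w 0.0177 F [ 0.3751  0.1497 -5.5641] T [-0.1151  0.3919 -0.0221]
q [0.1085 0.3688 0.2747 0.1019 2.1777 2.4253]
tool x,y,z rows:
 [[ 0.3006  0.1168 -0.9466]
 [-0.5813 -0.7644 -0.2789]
 [-0.7561  0.6341 -0.1619]]
tilt 18.81011188996715 y heading -127.25446317272426
push(1m) [-0.528  -0.6355 -0.5633] az 13.72529396810182
corner [0.5531 0.1779 0.4457] offset from board mid [ 0.0921 -0.0461] corner heading 175.13270688702528 low heading 201.22923482865656 own x slope 0.1618627957238953 own y slope 0.2788607543191649
```

{"fn": "send_rows", "kwargs": {"increments": [[-1, -0.007, 0.005, 0.027, 0], [-1, -0.014, 0.01, 0.054, 0], [-1, -0.022, 0.014, 0.08, 0], [-1, -0.03, 0.018, 0.107, 0], [-1, -0.06, 0.008, 0.097, 0]]}}

```text
time: 16.03
tool_pos: [0.5333, 0.2063, 0.5998]
ee_rot: [-2.072, 1.285, 0.401]
wrist_force: [0.6, -0.1, -8.1]
width: 0.0182
```

{"fn": "send_rows", "kwargs": {"increments": [[-1, -0.3, -0.3, -0.26, 0], [-1, -0.3, -0.3, -0.26, 0], [-1, -0.3, -0.3, -0.26, 0], [-1, -0.3, -0.3, -0.26, 0], [-1, -0.3, -0.3, -0.26, 0]]}}

```text
time: 16.45
tool_pos: [0.5695, 0.1893, 0.6268]
ee_rot: [-2.1, 1.213, 0.367]
wrist_force: [-1.1, 0.1, -4.8]
width: 0.018
```

{"fn": "send_rows", "kwargs": {"increments": [[-1, -0.3, -0.3, -0.26, 0], [-1, -0.3, -0.3, -0.26, 0], [-1, -0.3, -0.3, -0.26, 0], [-1, -0.3, -0.3, -0.26, 0], [-1, -0.3, -0.3, -0.26, 0]]}}

```text
time: 16.87
tool_pos: [0.5842, 0.175, 0.631]
ee_rot: [-2.105, 1.182, 0.362]
wrist_force: [-0.4, -0.3, -4.7]
width: 0.0182
```

```bash
python3 push.py 8 1.2
python3 - <<'E'
from h import *
from bench import robot
s=robot.snapshot("scene")
a=(slice(0,200),slice(260,520))
cv2.imwrite(f"pics/scene5.png",cv2.resize(s["image"][a][...,::-1],None,fx=3,fy=3,interpolation=cv2.INTER_CUBIC))
E
```

```text
t 16.87 pos [0.5842 0.175  0.631 ] w 0.0182 F [-0.4383 -0.299  -4.6725] T [-0.1797  0.4581 -0.0027]
q [0.1524 0.2812 0.2748 0.0979 2.2018 2.4715]
tool x,y,z rows:
 [[ 0.3549  0.1344 -0.9252]
 [-0.5648 -0.7578 -0.3267]
 [-0.745   0.6385 -0.193 ]]
tilt 22.30089366930264 y heading -126.69878380740796
push(1m) [-0.4738 -0.6766 -0.5637] az 16.67448807766269
corner [0.5067 0.1996 0.4935] offset from board mid [ 0.0457 -0.0244] corner heading 174.5871080527677 low heading 200.73542438393628 own x slope 0.19304912200238417 own y slope 0.3266955241264302
```

View pics/scene5.png

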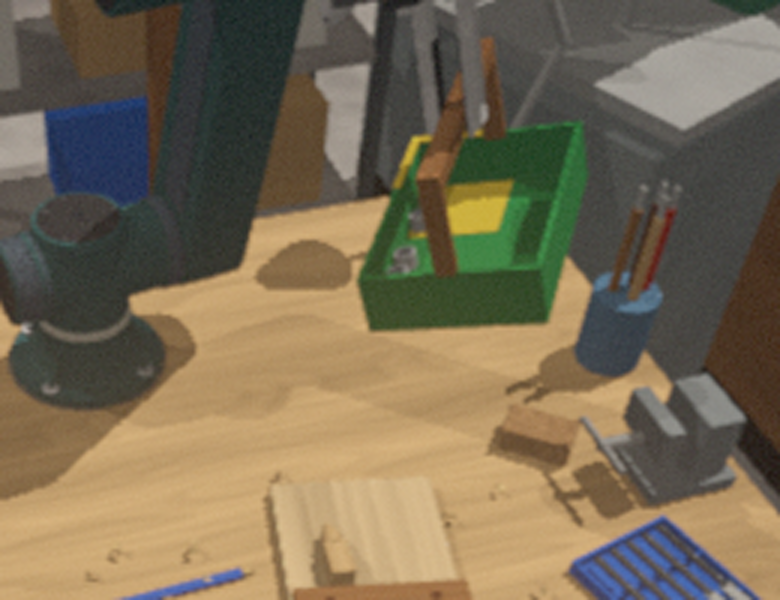

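{"fn": "send_rows", "kwargs": {"increments": [[-1, -0.24, -0.31, -0.3, 0], [-1, -0.24, -0.31, -0.3, 0], [-1, -0.24, -0.31, -0.3, 0], [-1, -0.24, -0.31, -0.3, 0], [-1, -0.24, -0.31, -0.3, 0]]}}

```text
time: 17.33
tool_pos: [0.6152, 0.159, 0.6249]
ee_rot: [-2.11, 1.152, 0.356]
wrist_force: [0.1, -0.1, -4.9]
width: 0.0179
```

{"fn": "send_rows", "kwargs": {"increments": [[-1, -0.24, -0.31, -0.3, 0], [-1, -0.24, -0.31, -0.3, 0], [-1, -0.24, -0.31, -0.3, 0], [-1, -0.24, -0.31, -0.3, 0], [-1, -0.24, -0.31, -0.3, 0]]}}

```text
time: 17.75
tool_pos: [0.6377, 0.1446, 0.625]
ee_rot: [-2.118, 1.117, 0.347]
wrist_force: [-0.2, 0.1, -4.9]
width: 0.018
```

{"fn": "send_rows", "kwargs": {"increments": [[-1, -0.24, -0.31, -0.3, 0], [-1, -0.24, -0.31, -0.3, 0], [-1, -0.24, -0.31, -0.3, 0], [-1, -0.24, -0.31, -0.3, 0], [-1, -0.24, -0.31, -0.3, 0]]}}

```text
time: 18.17
tool_pos: [0.6542, 0.1317, 0.6281]
ee_rot: [-2.126, 1.084, 0.338]
wrist_force: [0.6, -0.1, -4.4]
width: 0.0176
```

```bash
python3 push.py 4 1.2
```

```text
t 18.17 pos [0.6542 0.1317 0.6281] w 0.0176 F [ 0.6119 -0.1299 -4.4454] T [-0.266   0.6092  0.0138]
q [0.0412 0.3167 0.2748 0.1572 2.076  2.3987]
tool x,y,z rows:
 [[ 0.4415  0.1553 -0.8837]
 [-0.5335 -0.7465 -0.3977]
 [-0.7215  0.647  -0.2467]]
tilt 27.90433757968137 y heading -125.5504984939742
push(1m) [-0.39   -0.6795 -0.6214] az 11.3827475235891
corner [0.5902 0.1601 0.4846] offset from board mid [ 0.1292 -0.0639] corner heading 173.5149286335909 low heading 199.37884169334242 own x slope 0.2467267173225969 own y slope 0.3976768228450175
```

{"fn": "send_rows", "kwargs": {"increments": [[-1, -0.009, 0.003, 0.027, 0], [-1, -0.018, 0.006, 0.054, 0], [-1, -0.027, 0.009, 0.081, 0], [-1, -0.036, 0.011, 0.108, 0], [-1, -0.044, 0.012, 0.132, 0]]}}

```text
time: 18.58
tool_pos: [0.531, 0.2021, 0.6302]
ee_rot: [-2.125, 1.083, 0.34]
wrist_force: [-1.3, 0.7, -3.5]
width: 0.0173
```

{"fn": "send_rows", "kwargs": {"increments": [[-1, -0.24, -0.31, -0.3, 0], [-1, -0.24, -0.31, -0.3, 0], [-1, -0.24, -0.31, -0.3, 0], [-1, -0.24, -0.31, -0.3, 0], [-1, -0.24, -0.31, -0.3, 0]]}}

```text
time: 19.0
tool_pos: [0.5823, 0.1843, 0.6739]
ee_rot: [-2.128, 1.051, 0.336]
wrist_force: [-0.3, -0.3, -4.5]
width: 0.0178
```

{"fn": "send_rows", "kwargs": {"increments": [[-1, -0.24, -0.31, -0.3, 0], [-1, -0.24, -0.31, -0.3, 0], [-1, -0.24, -0.31, -0.3, 0], [-1, -0.24, -0.31, -0.3, 0], [-1, -0.24, -0.31, -0.3, 0]]}}

```text
time: 19.42
tool_pos: [0.6028, 0.1634, 0.6777]
ee_rot: [-2.131, 1.017, 0.332]
wrist_force: [0.1, -0.4, -4.5]
width: 0.0176
```

```bash
python3 push.py 4 1.2
```

```text
t 19.42 pos [0.6028 0.1634 0.6777] w 0.0176 F [ 0.0814 -0.3706 -4.4811] T [-0.3551  0.6842 -0.0063]
q [0.1076 0.2361 0.2744 0.1351 2.0849 2.456 ]
tool x,y,z rows:
 [[ 0.4969  0.1716 -0.8507]
 [-0.5078 -0.7374 -0.4454]
 [-0.7037  0.6533 -0.2793]]
tilt 31.716986752654 y heading -124.5536122184812
push(1m) [-0.3285 -0.6994 -0.6348] az 15.163908861504893
corner [0.5481 0.1948 0.531 ] offset from board mid [ 0.0871 -0.0292] corner heading 172.62289595324665 low heading 199.05013014398236 own x slope 0.27929622842167257 own y slope 0.445397806883689
```

{"fn": "send_rows", "kwargs": {"increments": [[-1, -0.2, -0.32, -0.31, 0], [-1, -0.2, -0.32, -0.31, 0], [-1, -0.2, -0.32, -0.31, 0], [-1, -0.2, -0.32, -0.31, 0], [-1, -0.2, -0.32, -0.31, 0]]}}

```text
time: 19.83
tool_pos: [0.6295, 0.1477, 0.6764]
ee_rot: [-2.134, 0.985, 0.329]
wrist_force: [0.3, -0.4, -4.6]
width: 0.0181
```

{"fn": "send_rows", "kwargs": {"increments": [[-1, -0.2, -0.32, -0.31, 0], [-1, -0.2, -0.32, -0.31, 0], [-1, -0.2, -0.32, -0.31, 0], [-1, -0.2, -0.32, -0.31, 0]]}}

```text
time: 20.17
tool_pos: [0.6459, 0.1355, 0.6813]
ee_rot: [-2.139, 0.95, 0.323]
wrist_force: [-0.4, -0.5, -3.9]
width: 0.0178
```

```bash
python3 push.py 4 1.2
python3 - <<'E'
from h import *
from bench import robot
s=robot.snapshot("scene")
a=(slice(0,200),slice(260,520))
cv2.imwrite(f"pics/scene6.png",cv2.resize(s["image"][a][...,::-1],None,fx=3,fy=3,interpolation=cv2.INTER_CUBIC))
E
```

```text
t 20.17 pos [0.6459 0.1355 0.6813] w 0.0178 F [-0.4041 -0.4968 -3.9457] T [-0.3264  0.7917  0.0311]
q [0.0314 0.257  0.2748 0.1851 2.0025 2.4121]
tool x,y,z rows:
 [[ 0.5517  0.1845 -0.8134]
 [-0.4794 -0.7279 -0.4903]
 [-0.6825  0.6604 -0.3131]]
tilt 35.57495897803434 y heading -123.36967972791035
push(1m) [-0.2642 -0.7153 -0.6469] az 11.849921931323712
corner [0.6009 0.1696 0.5319] offset from board mid [ 0.1399 -0.0544] corner heading 171.56745466085025 low heading 198.49129808209597 own x slope 0.31313313631988704 own y slope 0.4903071705574628
```

View pics/scene6.png

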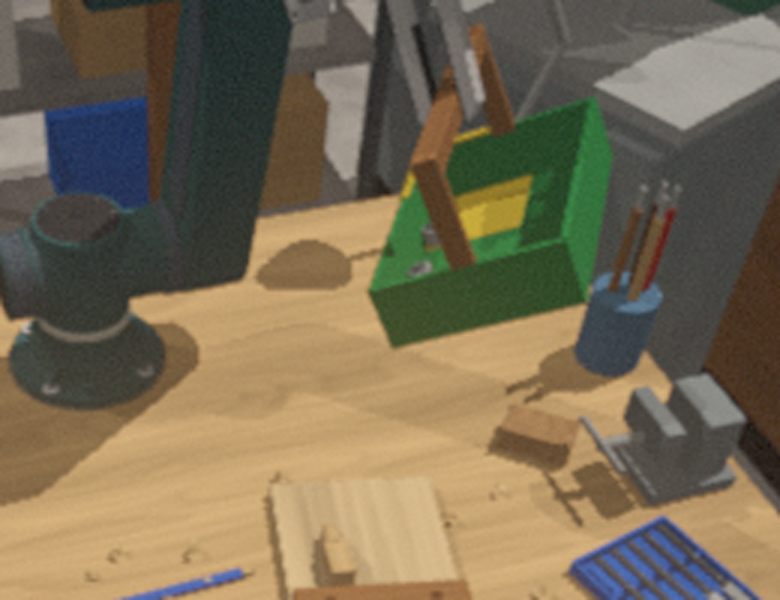

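{"fn": "send_rows", "kwargs": {"increments": [[-1, 0.01, 0.009, 0.01, 0], [-1, 0.026, 0.022, 0.025, 0], [-1, 0.045, 0.038, 0.042, 0], [-1, 0.064, 0.054, 0.06, 0], [-1, 0.083, 0.07, 0.078, 0]]}}

```text
time: 20.63
tool_pos: [0.6039, 0.1519, 0.5533]
ee_rot: [-2.139, 0.95, 0.323]
wrist_force: [0.8, 0.7, -3.6]
width: 0.018
```

{"fn": "send_rows", "kwargs": {"increments": [[-1, 0.019, 0.016, 0.018, 0], [-1, 0.038, 0.032, 0.036, 0], [-1, 0.057, 0.048, 0.054, 0], [-1, 0.076, 0.064, 0.072, 0], [-1, 0.095, 0.08, 0.09, 0]]}}

```text
time: 21.05
tool_pos: [0.5565, 0.1706, 0.4084]
ee_rot: [-2.139, 0.95, 0.323]
wrist_force: [1.5, 0.3, -4.6]
width: 0.0174
```

```bash
python3 push.py 4 1.2
python3 - <<'E'
from h import *
from bench import robot
o=robot.get_obs(); M=R.from_euler('xyz',o['ee_rot']).as_matrix()
Z=-M[:,0];Y=-M[:,1];X=np.cross(Y,Z)
c=o['tool_pos']-.103*Z-.1*X-.07*Y
print("shift to goal",M.T@(np.array([.461,.224,.105])-c))
s=robot.snapshot("scene")
a=(slice(40,220),slice(280,500))
cv2.imwrite(f"pics/scene7.png",cv2.resize(s["image"][a][...,::-1],None,fx=3.5,fy=3.3,interpolation=cv2.INTER_CUBIC))
E
```

```text
t 21.05 pos [0.5565 0.1706 0.4084] w 0.0174 F [ 1.4535  0.3195 -4.5622] T [-0.243   0.7386  0.0317]
q [ 0.1336 -0.2796  1.4352  0.1118  1.3753  2.3968]
tool x,y,z rows:
 [[ 0.5513  0.1845 -0.8136]
 [-0.4794 -0.728  -0.49  ]
 [-0.6828  0.6602 -0.3129]]
tilt 35.54715467072228 y heading -123.3659000004069
push(1m) [-0.2647 -0.7151 -0.6469] az 17.048298461463585
corner [0.5114 0.2047 0.259 ] offset from board mid [ 0.0504 -0.0193] corner heading 171.5887241121889 low heading 198.50749709405304 own x slope 0.31289857126803944 own y slope 0.48998856400406793
shift to goal [0.101  0.0856 0.0953]
```

View pics/scene7.png

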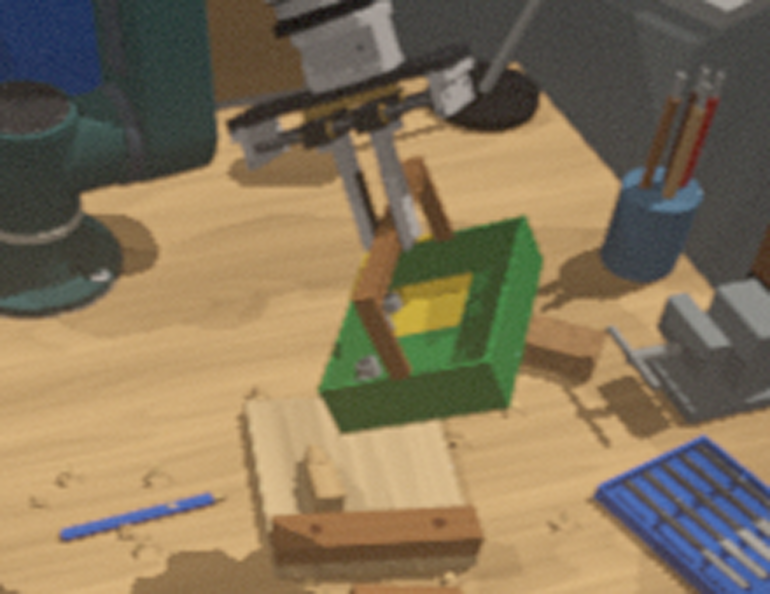

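```bash
cat > ov.py <<'E'
from h import *
from bench import robot
import sys
def run(name,a,f):
    o=robot.get_obs(); s=robot.snapshot("scene"); np.savez(f"pics/{name}.npz",tool_pos=o['tool_pos'],ee_rot=o['ee_rot'],**s)
    M=R.from_euler('xyz',o['ee_rot']).as_matrix()
    Z=-M[:,0];Y=-M[:,1];X=np.cross(Y,Z);O=o['tool_pos']-.103*Z
    im=s["image"][a][...,::-1]; im=cv2.resize(im,None,fx=f,fy=f,interpolation=cv2.INTER_CUBIC)
    off=np.array([a[1].start,a[0].start])
    P=[(sx*.1,sy*.07,z) for sx,sy in((-1,-1),(1,-1),(1,1),(-1,1)) for z in(0,.05)]+[(.1,0,.13),(-.1,0,.13)]
    uv=proj(s,[O+np.array([X,Y,Z]).T@np.array(q) for q in P])
    for q,u in zip(P,uv):
        c=tuple(int(v) for v in (u-off+.5)*f); cv2.circle(im,c,4,(0,0,255) if q[2]==.05 else (255,0,0),1)
    cv2.imwrite(f"pics/{name}.png",im)
if __name__=="__main__":
    run(sys.argv[1],(slice(int(sys.argv[2]),int(sys.argv[3])),slice(int(sys.argv[4]),int(sys.argv[5]))),float(sys.argv[6]))
E
python3 ov.py scene8 80 190 350 460 5
```

```text
(no output)
```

View pics/scene8.png

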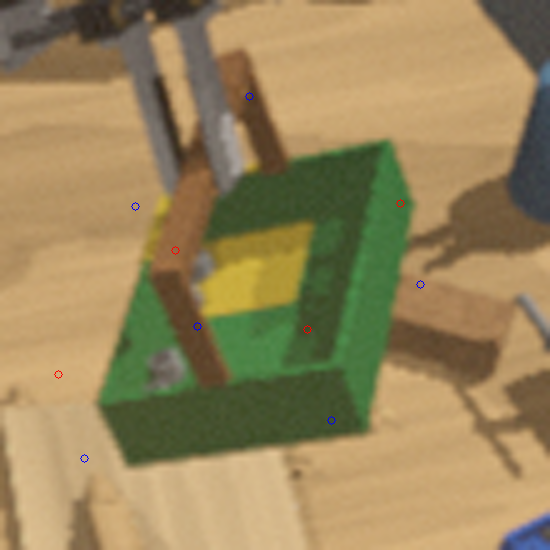

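```bash
cat > pnp.py <<'E'
from h import *
def solve(npz,pts,off,f):
    s=load(npz)
    obj=np.array([k for k,_ in pts],float); uv=np.array([(np.array(v)+.5)/f-.5+off for _,v in pts],float)
    T=s["world_from_camera"]
    ok,rv,tv=cv2.solvePnP(obj,uv,s["intrinsics"].astype(float),None,flags=cv2.SOLVEPNP_SQPNP)
    ok,rv,tv=cv2.solvePnP(obj,uv,s["intrinsics"].astype(float),None,rv,tv,True,cv2.SOLVEPNP_ITERATIVE)
    Rc=cv2.Rodrigues(rv)[0]; W=T[:3,:3]@Rc; O=T[:3,:3]@tv[:,0]+T[:3,3]
    pr=proj(s,(W@obj.T).T+O); print("res px",(pr-uv).round(1).tolist())
    X,Y,Z=W.T; d=-(.1*X+.07*Y)
    print("O",O,"handle",O+.122*Z,"corner",O+d,"tilt",np.degrees(np.arccos(Z[2])),"low",np.degrees(np.arctan2(Z[1],Z[0]))%360,"corner hd",np.degrees(np.arctan2(d[1],d[0]))%360,"slopes",X[2],Y[2])
    M=R.from_euler('xyz',s['ee_rot']).as_matrix(); g=s['tool_pos']-.019*M[:,0]
    print("grasp pt",g,"rel in tote",W.T@(g-O))
    print("tool axes in tote frame rows x,y,z\n",(W.T@M).T)
    return W,O
E
python3 - <<'E'
from pnp import *
a=.1;b=.07
solve("scene8",[((a,-b,.05),(100,404)),((a,b,.05),(345,368)),((-a,b,.05),(390,141)),((a,-b,0),(130,466)),((a,b,0),(369,432)),((-a,b,0),(413,203)),((a,-.009,.13),(153,263)),((a,.009,.13),(188,282))],np.array([350,80]),5)
E
```

```text
res px [[0.1, -0.3], [-0.2, -0.2], [0.1, -0.5], [0.1, -0.1], [0.1, 0.6], [-0.1, 0.4], [0.3, 2.6], [-0.2, -2.4]]
O [0.5578 0.2255 0.2838] handle [0.529  0.1804 0.3934] corner [0.4396 0.2266 0.2532] tilt 26.053044744875116 low 237.4665352370967 corner hd 179.4561645615173 slopes -0.001398794355568557 0.4392008397500594
grasp pt [0.5413 0.1675 0.4099] rel in tote [0.0173 0.0035 0.1387]
tool axes in tote frame rows x,y,z
 [[ 0.3505  0.0347 -0.9359]
 [-0.0163 -0.9989 -0.0432]
 [-0.9364  0.0304 -0.3495]]
```

```bash
python3 - <<'E'
from h import *
s=load("scene8")
a=(slice(75,160),slice(360,430))
cv2.imwrite("pics/scene8z.png",cv2.resize(s["image"][a][...,::-1],None,fx=7,fy=7,interpolation=cv2.INTER_CUBIC))
E
```

```text
(no output)
```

View pics/scene8z.png

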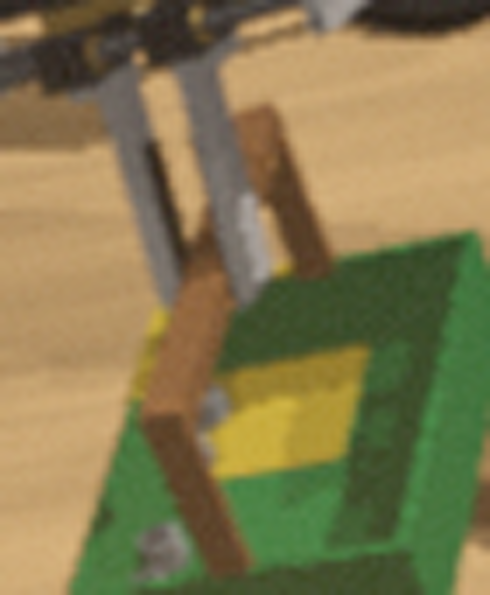

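```bash
python3 - <<'E'
from pnp import *
a=.1;b=.07
solve("scene8",[((a,-b,.05),(100,404)),((a,b,.05),(345,368)),((-a,b,.05),(390,141)),((a,-b,0),(130,466)),((a,b,0),(369,432)),((-a,b,0),(413,203)),((a,-.009,.13),(153.5,270)),((a,.009,.13),(182,267))],np.array([350,80]),5)
E
```

```text
res px [[-0.2, -0.3], [-0.3, -0.7], [0.1, -0.5], [-0.0, 0.1], [0.2, 0.3], [0.0, 0.6], [-0.3, 0.6], [0.5, 0.0]]
O [0.5624 0.2229 0.288 ] handle [0.5318 0.1777 0.3971] corner [0.4447 0.2245 0.2556] tilt 26.616807525029184 low 235.94175764947295 corner hd 179.26286646423935 slopes 0.010447879173058307 0.4478995266382445
grasp pt [0.5413 0.1675 0.4099] rel in tote [0.0136 0.0027 0.1348]
tool axes in tote frame rows x,y,z
 [[ 0.3394  0.0247 -0.9403]
 [-0.0194 -0.9993 -0.0333]
 [-0.9404  0.0295 -0.3387]]
```

```bash
python3 - <<'E'
from pnp import *
a=.1;b=.07
s=dict(load("scene8"))
for nm,tp,er,pts in(("scene5",[.5842,.175,.631],[-2.105,1.182,.362],[((a,-b,.05),(361,279)),((a,b,.05),(541,261)),((-a,b,.05),(582,122)),((a,-b,0),(371,328)),((a,b,0),(546,319)),((a,-.009,.13),(419,180)),((a,.009,.13),(442,179))]),
 ("scene6",[.6459,.1355,.6813],[-2.139,.95,.323],[((a,-b,.05),(371,292)),((a,b,.05),(572,240)),((-a,b,.05),(598,98)),((a,-b,0),(391,345)),((a,b,0),(583,299)),((a,-.009,.13),(412,162)),((a,.009,.13),(437,156))])):
    s['tool_pos']=np.array(tp);s['ee_rot']=np.array(er); np.savez(f"pics/{nm}.npz",**s)
    print(nm); solve(nm,pts,np.array([260,0]),3)
E
```

```text
scene5
res px [[-0.1, -0.7], [-0.2, 1.3], [-0.5, -0.0], [0.9, -0.0], [0.6, 0.1], [-0.5, -0.1], [-0.1, -0.6]]
O [0.5702 0.2255 0.5106] handle [0.5508 0.1917 0.6263] corner [0.4497 0.2305 0.4919] tilt 18.61396559340411 low 240.1757935391242 corner hd 177.5840408267328 slopes -0.035062334134024375 0.3172587105133475
grasp pt [0.5775 0.1724 0.6486] rel in tote [0.032  0.0074 0.1442]
tool axes in tote frame rows x,y,z
 [[ 0.2413  0.0087 -0.9704]
 [-0.0028 -0.9999 -0.0096]
 [-0.9704  0.0051 -0.2413]]
scene6
res px [[-0.6, -1.1], [-1.6, -0.5], [-0.3, -0.1], [0.8, 0.4], [1.3, 1.1], [0.0, 0.4], [0.5, -0.2]]
O [0.6611 0.1889 0.5793] handle [0.6253 0.1433 0.6867] corner [0.5448 0.1936 0.5426] tilt 28.37256768817263 low 231.84628145814358 corner hd 177.6679212263226 slopes 0.036220236141146715 0.4738206188293
grasp pt [0.6354 0.132  0.6968] rel in tote [0.0151 0.0013 0.1321]
tool axes in tote frame rows x,y,z
 [[ 0.3219  0.0166 -0.9466]
 [-0.0035 -0.9998 -0.0187]
 [-0.9468  0.0093 -0.3218]]
```

```bash
python3 - <<'E'
from h import *
s=load("scene4")
a=(slice(60,165),slice(365,450))
cv2.imwrite("pics/scene4z.png",cv2.resize(s["image"][a][...,::-1],None,fx=6,fy=5.6,interpolation=cv2.INTER_CUBIC))
E
```

```text
(no output)
```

View pics/scene4z.png

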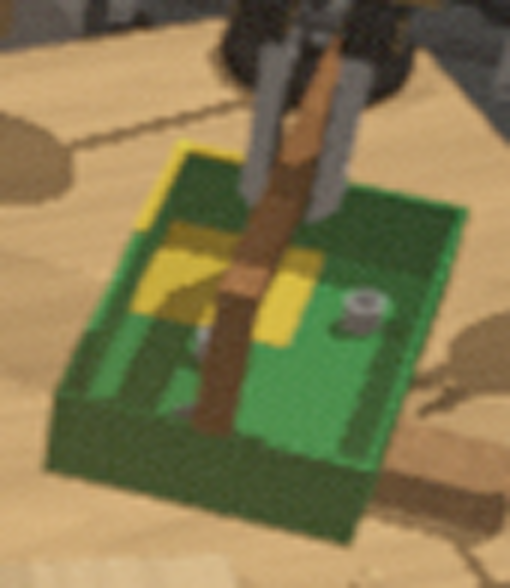

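```bash
python3 - <<'E'
from pnp import *
a=.1;b=.07
s=load("scene4"); s['tool_pos']=np.array([.5746,.2086,.4774]); s['ee_rot']=np.array([-.539,1.551,1.935]); np.savez("pics/scene4.npz",**s)
pts=[((a,-b,.05),(57,393)),((a,b,.05),(375,470)),((-a,b,.05),(467,210)),((-a,-b,.05),(180,145)),((a,-b,0),(45,470)),((a,b,0),(350,545)),((a,-.009,.13),(217,290)),((a,.009,.13),(258,296))]
pts=[(k,((u+.5)/6-.5,(v+.5)/5.6-.5)) for k,(u,v) in pts]
solve("scene4",pts,np.array([365.,60.]),1)
E
```

```text
res px [[-0.2, -0.1], [-0.5, -0.3], [0.3, -0.2], [-0.2, 0.3], [0.1, 0.0], [0.1, 0.1], [0.0, -0.2], [0.4, 0.4]]
O [0.5574 0.2199 0.3589] handle [0.5595 0.2177 0.4809] corner [0.4355 0.2269 0.3612] tilt 1.4219089587322842 low 314.03099349023705 corner hd 176.6919984998941 slopes -0.024593002870029152 0.003307706774752214
grasp pt [0.5747 0.2082 0.4964] rel in tote [0.0174 0.0021 0.1379]
tool axes in tote frame rows x,y,z
 [[ 0.0076  0.0068 -0.9999]
 [ 0.0011 -1.     -0.0068]
 [-1.     -0.0011 -0.0076]]
```

```bash
cat > go.py <<'E'
from plan import *
from bench import robot
import sys
o=robot.get_obs(); M=R.from_euler('xyz',o['ee_rot']).as_matrix(); g=o['tool_pos']-.019*M[:,0]
Y=-M[:,1]; X=np.cross(Y,[0,0,1.]); X/=np.linalg.norm(X)
tg=np.array([float(v) for v in sys.argv[1:4]])
print("t",round(o['time'],2),"grasp",g,"F",o['wrist_force'].round(2),"w",round(o['width'],4),"X level",X,"tool shift",M.T@(tg-g),"tilt",np.degrees(np.arccos(-M[2,0])),"X in tool",M.T@X, "up in tool",M.T@[0,0,1])
for f in(.33,.66,1): 
    q,c=ik(g+f*(tg-g)+.019*M[:,0],M,p,o['joint_positions']); print(q,c)
E
python3 go.py .43 -.22 .20
```

```text
t 21.15 grasp [0.542 0.167 0.412] F [-0.89 -0.26 -8.28] w 0.0179 X level [ 0.831 -0.556  0.   ] tool shift [ 0.045  0.439 -0.114] tilt 34.24646234666615 X in tool [ 0.341  0.    -0.94 ] up in tool [-0.827 -0.476 -0.3  ]
[-0.237 -0.419  1.686  0.314  1.364  2.028] 7.830831153878501e-31
[-0.646 -0.43   1.831  0.493  1.4    1.603] 5.592900558500533e-31
[-0.987 -0.28   1.869  0.584  1.414  1.21 ] 1.9371003380646818e-30
```

{"fn": "send_rows", "kwargs": {"increments": [[-1, 0.002, 0.02, -0.005, 0], [-1, 0.005, 0.05, -0.013, 0], [-1, 0.009, 0.086, -0.022, 0], [-1, 0.013, 0.122, -0.032, 0], [-1, 0.016, 0.158, -0.041, 0]]}}

```text
time: 21.57
tool_pos: [0.5198, 0.0296, 0.3367]
ee_rot: [-2.148, 0.944, 0.316]
wrist_force: [-0.5, -0.6, -4.6]
width: 0.0177
```

{"fn": "send_rows", "kwargs": {"increments": [[-1, 0.004, 0.036, -0.009, 0], [-1, 0.007, 0.072, -0.019, 0], [-1, 0.011, 0.108, -0.028, 0], [-1, 0.015, 0.144, -0.037, 0], [-1, 0.018, 0.18, -0.047, 0]]}}

```text
time: 21.98
tool_pos: [0.4753, -0.1313, 0.2482]
ee_rot: [-2.154, 0.946, 0.309]
wrist_force: [1.1, -0.9, -5.3]
width: 0.0182
```

```bash
python3 go.py .43 -.22 .165; python3 ov.py scene9 130 240 220 330 5
```

```text
t 21.98 grasp [ 0.465 -0.135  0.264] F [ 1.09 -0.86 -5.33] w 0.0182 X level [ 0.837 -0.547  0.   ] tool shift [ 0.045  0.127 -0.001] tilt 35.784235372760925 X in tool [ 0.369  0.    -0.929] up in tool [-0.811 -0.488 -0.322]
[-0.854 -0.367  1.88   0.578  1.385  1.357] 2.847680015770967e-30
[-0.93  -0.326  1.916  0.601  1.363  1.248] 8.720610788185404e-31
[-1.003 -0.27   1.943  0.62   1.337  1.139] 2.2760640082768353e-30
```

View pics/scene9.png

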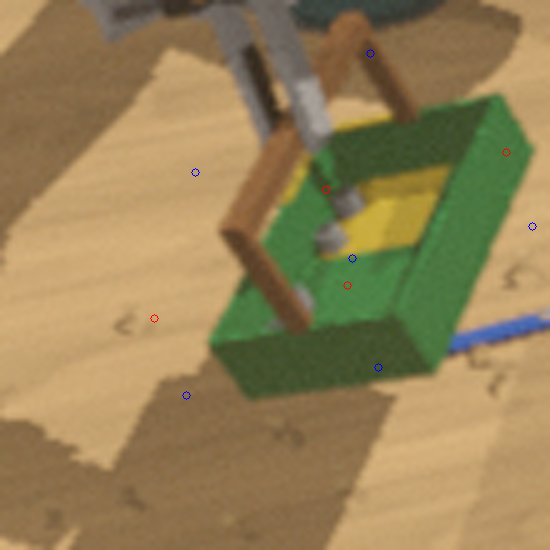

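{"fn": "send_rows", "kwargs": {"increments": [[-1, 0.012, 0.034, 0, 0], [-1, 0.024, 0.068, 0, 0], [-1, 0.034, 0.096, 0, 0], [-1, 0.042, 0.118, 0, 0], [-1, 0.045, 0.127, 0, 0]]}}

```text
time: 22.45
tool_pos: [0.4383, -0.2159, 0.1456]
ee_rot: [-2.146, 0.952, 0.313]
wrist_force: [0.4, 0.9, -4.3]
width: 0.0176
```

```bash
python3 go.py .43 -.22 .145
```

```text
t 22.45 grasp [ 0.428 -0.219  0.161] F [ 0.39  0.87 -4.28] w 0.0176 X level [ 0.834 -0.552  0.   ] tool shift [0.014 0.007 0.003] tilt 35.45582927473022 X in tool [ 0.361  0.    -0.932] up in tool [-0.815 -0.487 -0.316]
[-1.002 -0.264  1.955  0.617  1.325  1.134] 3.208599287349135e-31
[-1.001 -0.257  1.962  0.619  1.314  1.128] 7.091274055233802e-31
[-0.999 -0.251  1.968  0.621  1.302  1.122] 1.662462727995062e-30
```

{"fn": "send_rows", "kwargs": {"increments": [[-1, 0.006, 0.004, 0.002, 0], [-1, 0.01, 0.006, 0.004, 0], [-1, 0.013, 0.008, 0.005, 0], [-1, 0.013, 0.008, 0.005, 0]]}}

```text
time: 22.78
tool_pos: [0.4398, -0.2116, 0.1312]
ee_rot: [-2.144, 0.947, 0.32]
wrist_force: [0.6, 0.3, -3.0]
width: 0.0176
```

{"fn": "send_rows", "kwargs": {"increments": [[-1, 0.003, 0.002, 0.001, 0], [-1, 0.003, 0.002, 0.001, 0]]}}

```text
time: 22.95
tool_pos: [0.4411, -0.213, 0.1296]
ee_rot: [-2.15, 0.944, 0.313]
wrist_force: [2.4, -1.2, 4.3]
width: 0.0177
```

```bash
python3 go.py .43 -.22 .14|head -1
```

```text
t 22.95 grasp [ 0.431 -0.216  0.145] F [ 2.37 -1.24  4.33] w 0.0177 X level [ 0.838 -0.546  0.   ] tool shift [ 0.003  0.005 -0.   ] tilt 35.919979128987606 X in tool [ 0.369  0.    -0.93 ] up in tool [-0.81  -0.491 -0.321]
```

{"fn": "send_rows", "kwargs": {"increments": [[-0.52, 0, 0, 0, 0], [-0.52, 0, 0, 0, 0]]}}

```text
time: 23.12
tool_pos: [0.4396, -0.2115, 0.1277]
ee_rot: [-2.142, 0.947, 0.322]
wrist_force: [2.2, 0.4, 1.6]
width: 0.0227
```

```bash
python3 go.py .43 -.22 .14|head -1
```

```text
t 23.12 grasp [ 0.429 -0.215  0.143] F [2.2  0.42 1.57] w 0.0227 X level [ 0.837 -0.548  0.   ] tool shift [ 0.002  0.005 -0.003] tilt 35.76660617146155 X in tool [ 0.363 -0.    -0.932] up in tool [-0.811 -0.492 -0.316]
```

Loose by 5 mm. Slide along the bar by 30 mm.

{"fn": "send_rows", "kwargs": {"increments": [[-0.52, 0.002, 0, -0.006, 0], [-0.52, 0.005, 0, -0.013, 0], [-0.52, 0.008, 0, -0.02, 0], [-0.52, 0.011, 0, -0.028, 0], [-0.52, 0.011, 0, -0.028, 0]]}}

```text
time: 23.53
tool_pos: [0.4649, -0.2291, 0.1255]
ee_rot: [-2.139, 0.949, 0.323]
wrist_force: [1.5, -0.0, -0.3]
width: 0.0225
```

```bash
python3 go.py .43 -.22 .14|head -1; python3 ov.py scene10 140 250 190 300 5
```

```text
t 23.53 grasp [ 0.454 -0.233  0.141] F [ 1.49 -0.02 -0.3 ] w 0.0225 X level [ 0.835 -0.55   0.   ] tool shift [-0.01   0.003  0.025] tilt 35.62950365414202 X in tool [ 0.36   0.    -0.933] up in tool [-0.813 -0.491 -0.314]
```

View pics/scene10.png

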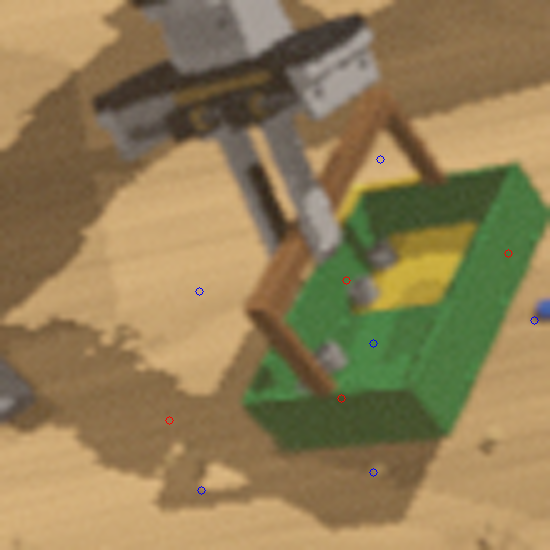

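{"fn": "send_rows", "kwargs": {"increments": [[-1, 0, 0, 0, 0], [-1, 0, 0, 0, 0], [-1, 0, 0, 0, 0], [-1, -0.004, -0.003, -0.002, 0], [-1, -0.012, -0.007, -0.005, 0]]}}

```text
time: 24.0
tool_pos: [0.4618, -0.2274, 0.1376]
ee_rot: [-2.131, 0.954, 0.33]
wrist_force: [-0.1, 0.1, -5.0]
width: 0.0179
```

{"fn": "send_rows", "kwargs": {"increments": [[-1, -0.012, -0.007, -0.005, 0], [-1, -0.028, -0.017, -0.011, 0], [-1, -0.045, -0.027, -0.018, 0], [-1, -0.06, -0.036, -0.023, 0], [-1, -0.065, -0.039, -0.025, 0]]}}

```text
time: 24.42
tool_pos: [0.4638, -0.2295, 0.2233]
ee_rot: [-2.146, 0.949, 0.317]
wrist_force: [1.1, 0.1, -4.2]
width: 0.0177
```

```bash
python3 go.py .53 .16 .28; python3 ov.py scene11 120 230 190 300 5
```

```text
t 24.42 grasp [ 0.453 -0.233  0.239] F [ 1.07  0.12 -4.21] w 0.0177 X level [ 0.836 -0.548  0.   ] tool shift [ 0.08  -0.344  0.194] tilt 35.63275657909119 X in tool [ 0.363  0.    -0.932] up in tool [-0.813 -0.489 -0.317]
[-0.675 -0.402  1.86   0.524  1.343  1.543] 8.477943615192612e-31
[-0.282 -0.443  1.86   0.358  1.213  1.929] 1.5772692169050926e-29
[ 0.123 -0.349  1.77   0.126  1.111  2.351] 2.2652788005882668e-30
```

View pics/scene11.png

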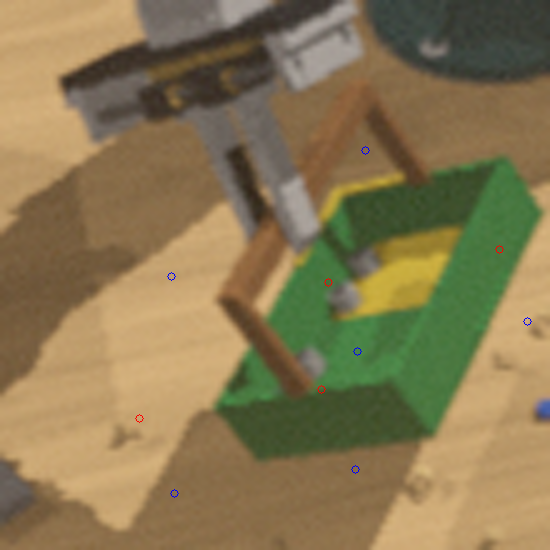

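{"fn": "send_rows", "kwargs": {"increments": [[-1, 0.002, -0.015, 0.008, 0], [-1, 0.006, -0.04, 0.021, 0], [-1, 0.011, -0.068, 0.036, 0], [-1, 0.016, -0.096, 0.051, 0], [-1, 0.021, -0.124, 0.066, 0]]}}

```text
time: 24.88
tool_pos: [0.4884, -0.0898, 0.241]
ee_rot: [-2.134, 0.953, 0.326]
wrist_force: [-0.1, 1.1, -4.2]
width: 0.0178
```

{"fn": "send_rows", "kwargs": {"increments": [[-1, 0.005, -0.027, 0.015, 0], [-1, 0.01, -0.055, 0.03, 0], [-1, 0.015, -0.083, 0.045, 0], [-1, 0.02, -0.111, 0.06, 0], [-1, 0.024, -0.139, 0.074, 0]]}}

```text
time: 25.3
tool_pos: [0.5172, 0.065, 0.2659]
ee_rot: [-2.136, 0.955, 0.326]
wrist_force: [1.2, 0.1, -5.6]
width: 0.0177
```

{"fn": "send_rows", "kwargs": {"increments": [[-1, 0.005, -0.025, 0.013, 0], [-1, 0.01, -0.05, 0.026, 0], [-1, 0.014, -0.07, 0.036, 0], [-1, 0.017, -0.085, 0.044, 0], [-1, 0.018, -0.09, 0.047, 0]]}}

```text
time: 25.72
tool_pos: [0.5386, 0.166, 0.2809]
ee_rot: [-2.135, 0.954, 0.33]
wrist_force: [-0.5, -0.1, -4.8]
width: 0.018
```

```bash
python3 go.py .53 .16 .28|head -1; python3 ov.py scene12 90 210 330 450 5
```

```text
t 25.72 grasp [0.528 0.162 0.296] F [-0.48 -0.06 -4.8 ] w 0.018 X level [ 0.836 -0.549  0.   ] tool shift [0.014 0.009 0.002] tilt 35.313898191920686 X in tool [ 0.354  0.    -0.935] up in tool [-0.816 -0.488 -0.309]
```

View pics/scene12.png

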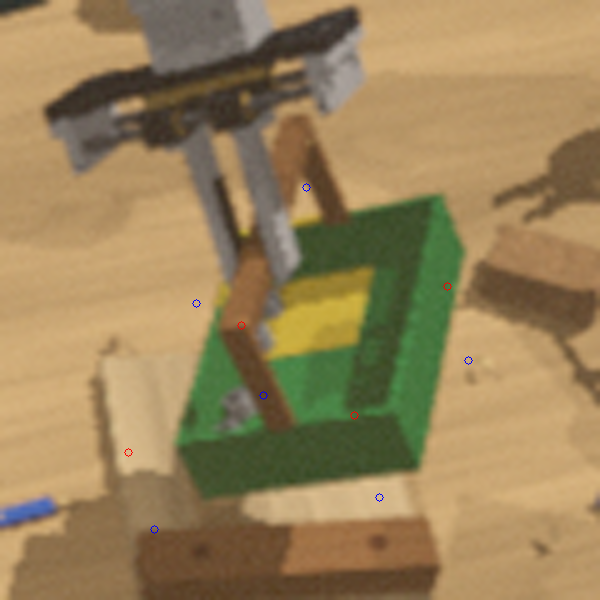

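```bash
python3 - <<'E'
from pnp import *
a=.1;b=.07
solve("scene12",[((a,-b,.05),(180,443)),((a,b,.05),(400,411)),((-a,b,.05),(442,197)),((a,-b,0),(206,497)),((a,b,0),(418,470)),((-a,b,0),(464,247)),((a,-.009,.13),(222,331)),((a,.009,.13),(253,327))],np.array([330,90]),5)
solve("scene11",[((a,-b,.05),(217,407)),((a,b,.05),(392,378)),((-a,b,.05),(503,157)),((a,-b,0),(261,459)),((a,b,0),(434,436)),((-a,b,0),(543,212)),((a,-.009,.13),(219,298)),((a,.009,.13),(243,297))],np.array([190,120]),5)
E
```

```text
res px [[-0.4, -0.3], [-0.7, 0.1], [-0.1, -0.8], [0.2, -0.1], [0.8, 0.0], [-0.1, 0.9], [0.3, 0.2], [-0.1, 0.1]]
O [0.5155 0.2388 0.1649] handle [0.4865 0.192  0.2738] corner [0.3975 0.2396 0.1338] tilt 26.80885031845021 low 238.1629517485348 corner hd 179.5967470802598 slopes -0.004627810391221316 0.4509916672343314
grasp pt [0.5282 0.1624 0.2964] rel in tote [0.0509 0.0079 0.1437]
tool axes in tote frame rows x,y,z
 [[ 0.3655  0.0352 -0.9301]
 [-0.0117 -0.999  -0.0424]
 [-0.9307  0.0264 -0.3647]]
res px [[-0.0, -0.4], [0.3, 0.0], [0.3, 0.1], [0.0, -0.2], [0.4, -0.2], [-0.3, 0.3], [-0.3, 0.5], [-0.5, -0.1]]
O [ 0.4405 -0.1662  0.104 ] handle [ 0.4073 -0.2135  0.2115] corner [ 0.3235 -0.1632  0.0692] tilt 28.279261047239277 low 234.9701315199807 corner hd 178.53773458058166 slopes 0.016588992326504123 0.47347895771113346
grasp pt [ 0.4532 -0.233   0.2387] rel in tote [0.0496 0.0204 0.1411]
tool axes in tote frame rows x,y,z
 [[ 0.3497  0.0135 -0.9368]
 [-0.0077 -0.9998 -0.0173]
 [-0.9368  0.0133 -0.3495]]
```

```bash
python3 - <<'E'
from h import *
from bench import robot
for i in range(3):
    robot.snapshot("top"); o=robot.get_obs(); print(o['time'],o['wrist_force'],o['wrist_torque'],o['qvel'])
E
```

```text
25.8167 [ 0.257  -0.2177 -4.8094] [-0.5031  0.7414  0.0199] [-0.0408 -0.0141  0.0056 -0.0168  0.0058 -0.0185]
25.8667 [ 0.8654  0.4682 -4.5737] [-0.3702  0.6294 -0.0525] [-0.0298 -0.0133  0.0008 -0.0003 -0.0075  0.0016]
25.9167 [ 0.5601 -0.5748 -3.7691] [-0.4167  0.6934 -0.0267] [-0.0198 -0.0072 -0.005   0.0016 -0.0029  0.0023]
```

{"fn": "send_rows", "kwargs": {"increments": [[-1, -0.033, -0.014, 0.0175, 0], [-1, -0.066, -0.028, 0.035, 0], [-1, -0.07, -0.03, 0.037, 0], [-1, -0.06, -0.025, 0.032, 0], [-1, -0.045, -0.019, 0.024, 0]]}}

```text
time: 26.33
tool_pos: [0.5081, 0.184, 0.3242]
ee_rot: [-2.141, 0.945, 0.322]
wrist_force: [1.0, 1.0, -5.4]
width: 0.0179
```

{"fn": "send_rows", "kwargs": {"increments": [[-1, 0.015, 0.006, -0.008, 0], [-1, 0.03, 0.013, -0.016, 0], [-1, 0.045, 0.019, -0.024, 0], [-1, 0.01, 0.004, -0.005, 0], [-1, -0.025, -0.01, 0.013, 0]]}}

```text
time: 26.75
tool_pos: [0.4901, 0.1907, 0.3313]
ee_rot: [-2.141, 0.969, 0.313]
wrist_force: [1.4, 1.4, -3.3]
width: 0.0181
```

```bash
python3 go.py .53 .16 .28|head -1; python3 ov.py scene13 90 210 330 450 5
```

```text
t 26.75 grasp [0.48  0.187 0.347] F [ 1.42  1.35 -3.3 ] w 0.0181 X level [ 0.827 -0.562  0.   ] tool shift [ 0.077  0.027 -0.032] tilt 34.502747997120466 X in tool [ 0.348 -0.    -0.938] up in tool [-0.824 -0.477 -0.306]
```

View pics/scene13.png

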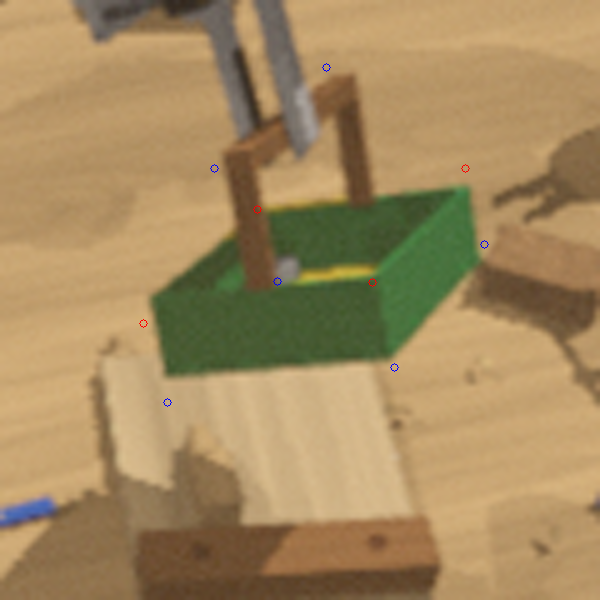

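{"fn": "send_rows", "kwargs": {"increments": [[-1, 0, 0, 0, 0], [-1, 0, 0, 0, 0]]}}

```text
time: 26.97
tool_pos: [0.4908, 0.1941, 0.3411]
ee_rot: [-2.142, 0.951, 0.32]
wrist_force: [-0.1, -0.8, -6.3]
width: 0.0176
```

```bash
python3 ov.py scene14 90 210 330 450 5; python3 - <<'E'
from pnp import *
a=.1;b=.07
solve("scene13",[((a,-b,.05),(152,297)),((a,b,.05),(378,278)),((-a,b,.05),(468,187)),((a,-b,0),(168,377)),((a,b,0),(388,359)),((-a,b,0),(480,262)),((a,-.009,.13),(226,152)),((a,.009,.13),(252,155))],np.array([330,90]),5)
E
```

```text
res px [[0.2, 0.0], [-0.3, -0.1], [0.1, 0.0], [-0.0, -0.2], [0.3, 0.3], [-0.2, 0.0], [-0.4, 0.7], [0.2, -0.7]]
O [0.5057 0.2302 0.2065] handle [0.4403 0.222  0.3092] corner [0.403  0.2455 0.1423] tilt 32.690218855039674 low 187.1909835451868 corner hd 171.54522526062766 slopes 0.3596065897925505 0.40297332168633054
grasp pt [0.4798 0.1874 0.347 ] rel in tote [0.0624 0.011  0.135 ]
tool axes in tote frame rows x,y,z
 [[-0.0632  0.0876 -0.9941]
 [-0.0053 -0.9962 -0.0875]
 [-0.998  -0.0003  0.0635]]
```

View pics/scene14.png

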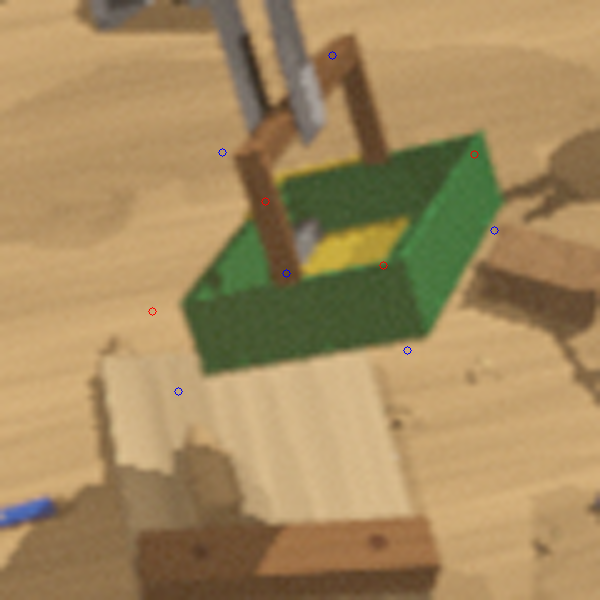

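{"fn": "send_rows", "kwargs": {"increments": [[-1, 0, 0, 0, 0], [-1, 0, 0, 0, 0], [-1, 0, 0, 0, 0]]}}

```text
time: 27.27
tool_pos: [0.4907, 0.1947, 0.3405]
ee_rot: [-2.139, 0.952, 0.321]
wrist_force: [0.1, -0.9, -4.3]
width: 0.018
```

```bash
python3 ov.py scene15 90 210 330 450 5; python3 - <<'E'
from pnp import *
a=.1;b=.07
solve("scene14",[((a,-b,.05),(184,301)),((a,b,.05),(408,262)),((-a,b,.05),(484,133)),((a,-b,0),(206,374)),((a,b,0),(428,337)),((-a,b,0),(502,201)),((a,-.009,.13),(236,153)),((a,.009,.13),(262,150))],np.array([330,90]),5)
from bench import robot
o=robot.get_obs();print(o['wrist_force'],o['wrist_torque'])
E
```

```text
res px [[-0.4, -0.2], [-0.5, -0.6], [-0.1, -0.5], [0.2, 0.1], [0.1, 0.3], [0.1, 0.4], [-0.0, 0.5], [0.6, -0.1]]
O [0.5054 0.2477 0.2281] handle [0.4458 0.221  0.3311] corner [0.3989 0.2605 0.1698] tilt 32.37453648389465 low 204.19322988295082 corner hd 173.17648540096482 slopes 0.2520919718978157 0.4723959682790497
grasp pt [0.4803 0.1906 0.3566] rel in tote [0.0509 0.0065 0.1334]
tool axes in tote frame rows x,y,z
 [[ 0.0771  0.018  -0.9969]
 [-0.0039 -0.9998 -0.0184]
 [-0.997   0.0053 -0.077 ]]
[ 0.182   1.044  -4.0111] [-0.3201  0.7089 -0.0128]
```

View pics/scene15.png

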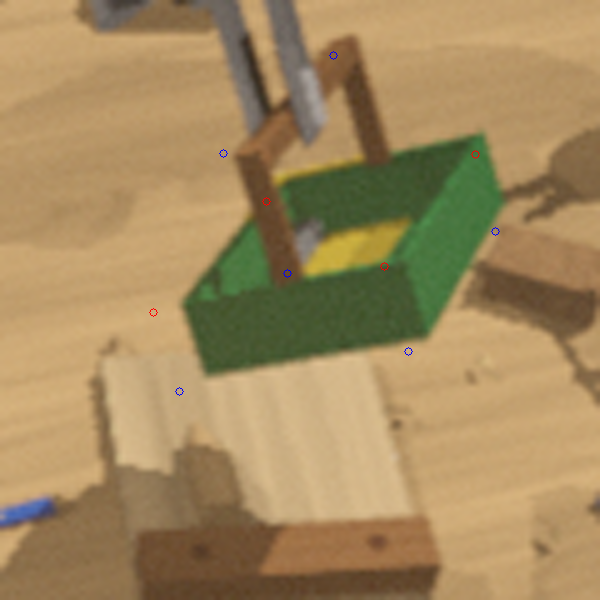

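```bash
python3 - <<'E'
from pnp import *
a=.1;b=.07
pts=[((a,-b,.05),(184,302)),((a,b,.05),(408,264)),((-a,b,.05),(484,135)),((a,-b,0),(206,375)),((a,b,0),(428,338)),((-a,b,0),(502,202)),((a,-.009,.13),(236,153)),((a,.009,.13),(262,150))]
W,O=solve("scene15",pts,np.array([330,90]),5)
s=load("scene15");M=R.from_euler('xyz',s['ee_rot']).as_matrix();g=s['tool_pos']-.019*M[:,0]
O2=g-W@[.031,.002,.1235]; c=O2+W@[-.1,-.07,0]; print("corner via tool",c)
print("shift tool",M.T@(np.array([.461,.224,.102])-c), "g target",g+np.array([.461,.224,.102])-c)
im=s["image"][120:165,365:425][...,::-1]; im=cv2.resize(im,None,fx=12,fy=12,interpolation=cv2.INTER_CUBIC)
for P in((-.02,-.065,.005),(-.02,.01,.005),(-.095,.01,.005),(-.095,-.065,.005)):
    u=proj(s,O+W@np.array(P))[0]; print(P,u); cv2.circle(im,tuple(int(v) for v in (u-[365,120]+.5)*12),5,(0,0,255),2)
cv2.imwrite("pics/s15z.png",im)
E
```

```text
res px [[-0.5, -0.2], [-0.4, -0.8], [-0.1, -0.6], [0.1, 0.1], [0.1, 0.3], [0.2, 0.5], [-0.0, 0.7], [0.6, -0.0]]
O [0.5068 0.2469 0.2285] handle [0.4471 0.2205 0.3315] corner [0.4004 0.2596 0.1701] tilt 32.376446077144664 low 203.91444198542425 corner hd 173.20022060323606 slopes 0.2543848993074963 0.4711971781478839
grasp pt [0.4803 0.1912 0.3559] rel in tote [0.049  0.0062 0.1327]
tool axes in tote frame rows x,y,z
 [[ 0.0731  0.0186 -0.9972]
 [-0.0054 -0.9998 -0.019 ]
 [-0.9973  0.0068 -0.073 ]]
corner via tool [0.4109 0.2492 0.1844]
shift tool [ 0.0901  0.0345 -0.0251] g target [0.5304 0.1661 0.2736]
(-0.02, -0.065, 0.005) [383.6174 146.4824]
(-0.02, 0.01, 0.005) [405.6607 142.4729]
(-0.095, 0.01, 0.005) [411.5154 133.1396]
(-0.095, -0.065, 0.005) [390.1811 137.241 ]
```

View pics/s15z.png

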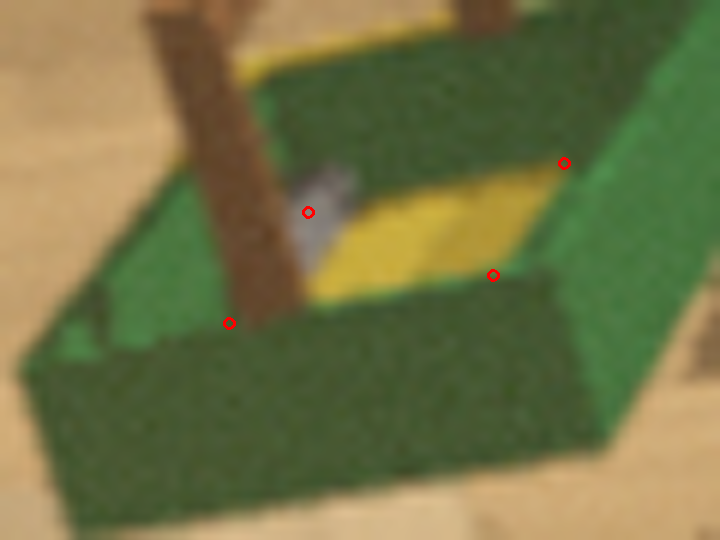

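{"fn": "send_rows", "kwargs": {"increments": [[-1, 0.015, 0.006, -0.004, 0], [-1, 0.035, 0.013, -0.01, 0], [-1, 0.06, 0.023, -0.017, 0], [-1, 0.06, 0.023, -0.017, 0], [-1, 0.06, 0.023, -0.017, 0]]}}

```text
time: 27.73
tool_pos: [0.5236, 0.178, 0.2845]
ee_rot: [-2.137, 0.955, 0.323]
wrist_force: [0.5, 0.9, -3.9]
width: 0.0181
```

```bash
python3 ov.py scene16 90 210 330 450 5;python3 go.py .5304 .1661 .2736|head -1
```

```text
t 27.78 grasp [0.514 0.175 0.303] F [ 1.35 -0.11 -3.19] w 0.0176 X level [ 0.835 -0.551  0.   ] tool shift [ 0.031  0.013 -0.008] tilt 35.56053592485639 X in tool [ 0.359 -0.    -0.933] up in tool [-0.814 -0.49  -0.313]
```

View pics/scene16.png

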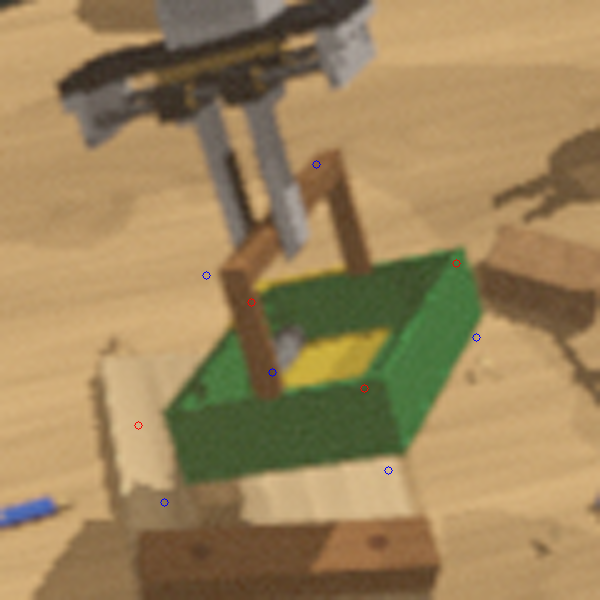

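```bash
python3 - <<'E'
from pnp import *
a=.1;b=.07
pts=[((a,-b,.05),(166,411)),((a,b,.05),(387,377)),((-a,b,.05),(465,249)),((a,-b,0),(187,484)),((a,b,0),(405,456)),((-a,b,0),(483,316)),((a,-.009,.13),(220,273)),((a,.009,.13),(247,271))]
W,O=solve("scene16",pts,np.array([330,90]),5)
s=load("scene16");M=R.from_euler('xyz',s['ee_rot']).as_matrix();g=s['tool_pos']-.019*M[:,0]
O2=g-W@[.031,.002,.1235]; c=O2+W@[-.1,-.07,0]; print("corner via tool",c)
print("shift tool",M.T@(np.array([.461,.224,.102])-c))
E
```

```text
res px [[-0.2, 0.1], [-0.5, 0.4], [-0.1, -0.4], [0.3, -0.1], [0.3, -0.0], [-0.0, 0.3], [-0.1, 0.2], [0.3, -0.5]]
O [0.5398 0.2296 0.1671] handle [0.4782 0.2056 0.2696] corner [0.4344 0.2425 0.1068] tilt 32.788924484534526 low 201.27244926828251 corner hd 173.03655914594808 slopes 0.27657622236662305 0.4655935510325141
grasp pt [0.5132 0.1746 0.3   ] rel in tote [0.0534 0.0083 0.136 ]
tool axes in tote frame rows x,y,z
 [[ 0.0456  0.0228 -0.9987]
 [-0.009  -0.9997 -0.0232]
 [-0.9989  0.0101 -0.0454]]
corner via tool [0.4471 0.2302 0.1265]
shift tool [ 0.0264  0.0098 -0.006 ]
```

{"fn": "send_rows", "kwargs": {"increments": [[-1, 0.004, 0.001, -0.001, 0], [-1, 0.012, 0.004, -0.003, 0], [-1, 0.026, 0.01, -0.006, 0], [-1, 0.026, 0.01, -0.006, 0], [-1, 0.026, 0.01, -0.006, 0]]}}

```text
time: 28.2
tool_pos: [0.5375, 0.1722, 0.2628]
ee_rot: [-2.138, 0.951, 0.324]
wrist_force: [0.6, -1.0, -4.6]
width: 0.0177
```

{"fn": "send_rows", "kwargs": {"increments": [[-1, 0, 0, 0, 0], [-1, 0, 0, 0, 0], [-1, 0, 0, 0, 0], [-1, 0, 0, 0, 0]]}}

```text
time: 28.53
tool_pos: [0.5381, 0.1724, 0.2648]
ee_rot: [-2.14, 0.947, 0.323]
wrist_force: [0.2, -0.0, -4.2]
width: 0.0178
```

```bash
python3 ov.py scene17 90 210 330 450 5;python3 chk.py; python3 - <<'E'
from h import *
from bench import robot
s=robot.snapshot("top"); cv2.imwrite("pics/top17.png",cv2.resize(s["image"][120:300,150:380][...,::-1],None,fx=3.3,fy=3.3,interpolation=cv2.INTER_CUBIC)); np.savez("pics/top17.npz",**s)
E
```

```text
t 28.58 pos [0.5381 0.1724 0.2646] w 0.0181 F [ 1.0855 -0.0452 -5.3921] T [-0.273   0.7687 -0.0067]
q [ 0.1451 -0.3483  1.7698  0.1155  1.1072  2.3762]
tool x,y,z rows:
 [[ 0.5533  0.1851 -0.8121]
 [-0.4781 -0.7278 -0.4916]
 [-0.6821  0.6603 -0.3142]]
tilt 35.693894924028676 y heading -123.30118119171928
corner [0.4934 0.2065 0.1151] offset from board mid [ 0.0324 -0.0175] corner heading 171.5618292704793 low heading 198.49337620060766 own x slope 0.3142415267566948 own y slope 0.4916010817989405
```

View pics/scene17.png

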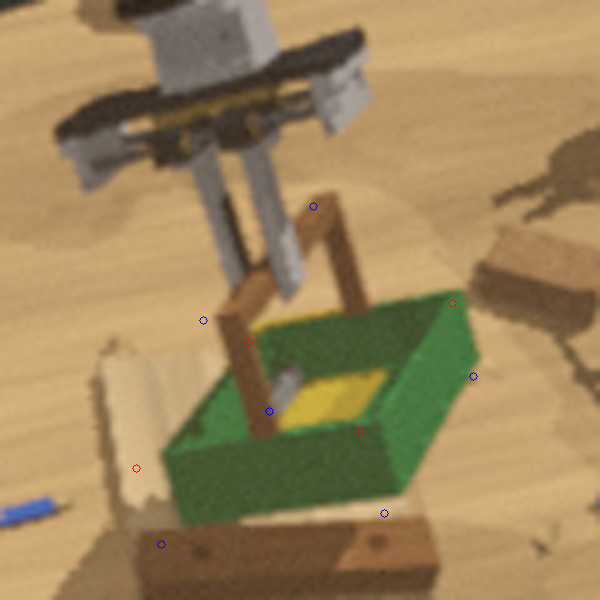

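View pics/top17.png

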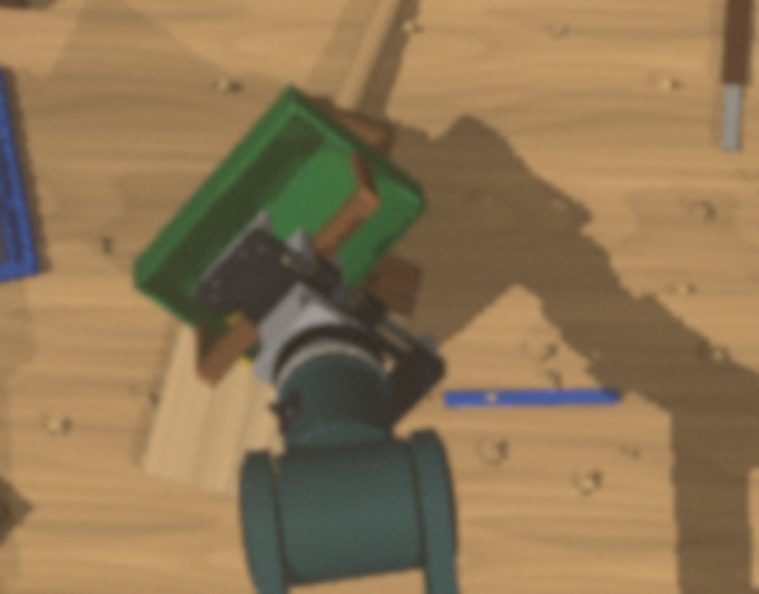

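```bash
python3 - <<'E'
from pnp import *
a=.1;b=.07
pts=[((a,-b,.05),(163,456)),((a,b,.05),(381,422)),((-a,b,.05),(463,293)),((a,-b,0),(183,525)),((a,b,0),(402,495)),((-a,b,0),(480,358)),((a,-.009,.13),(218,316)),((a,.009,.13),(244,318))]
W,O=solve("scene17",pts,np.array([330,90]),5)
s=load("scene17");t=load("top17");M=R.from_euler('xyz',s['ee_rot']).as_matrix();g=s['tool_pos']-.019*M[:,0]
c=g+W@[-.131,-.072,-.1235]; print("corner via tool",c,"offset",c[:2]-[.461,.224])
def tri(us,ut):
    (o1,d1),(o2,d2)=ray(s,*us),ray(t,*ut); A=np.array([d1,-d2]).T; k=np.linalg.lstsq(A,o2-o1,rcond=None)[0]
    return (o1+k[0]*d1+o2+k[1]*d2)/2, np.linalg.norm(o1+k[0]*d1-o2-k[1]*d2)
fs=lambda u,v:((u+.5)/5-.5+330,(v+.5)/5-.5+90); ft=lambda u,v:((u+.5)/3.3-.5+150,(v+.5)/3.3-.5+120)
r={}
for n,x,y in(("pm",(163,456),(427,205)),("pp",(381,422),(290,88)),("mp",(463,293),(136,274))):
    r[n],e=tri(fs(*x),ft(*y)); print(n,r[n],e)
X=r["pp"]-r["mp"];Y=r["pp"]-r["pm"]; print("len",np.linalg.norm(X),np.linalg.norm(Y)); X/=np.linalg.norm(X);Y/=np.linalg.norm(Y);Z=np.cross(X,Y);Z/=np.linalg.norm(Z)
print("slopes",X[2],Y[2],"tilt",np.degrees(np.arccos(Z[2])))
mm=r["pm"]+r["mp"]-r["pp"]; print("corner underside",mm-.05*Z)
E
```

```text
res px [[0.0, -0.4], [-0.2, 0.1], [-0.3, -0.5], [0.8, 0.1], [-0.0, 0.7], [-0.0, 0.4], [-0.3, 0.5], [0.1, -0.9]]
O [0.5529 0.2261 0.1424] handle [0.4897 0.2024 0.244 ] corner [0.4485 0.2396 0.0806] tilt 33.57690887008455 low 200.56434278247022 corner hd 172.66329015666062 slopes 0.2865264380835003 0.47304687316233757
grasp pt [0.5276 0.1689 0.2802] rel in tote [0.0588 0.0109 0.1391]
tool axes in tote frame rows x,y,z
 [[ 0.0372  0.0207 -0.9991]
 [-0.0052 -0.9998 -0.0209]
 [-0.9993  0.0059 -0.0371]]
corner via tool [0.4643 0.225  0.1058] offset [0.0033 0.001 ]
pm [0.5843 0.0901 0.2024] 0.00035078160738584614
pp [0.6579 0.1905 0.2772] 0.007290289340980841
mp [0.5187 0.316  0.2164] 0.0018479443241668913
len 0.1969868881279054 0.14525401020654236
slopes 0.30885715238042294 0.5152908619636433 tilt 35.575890948876925
corner underside [0.4723 0.226  0.1009]
```

```bash
python3 - <<'E'
from h import *
import cv2
s=load("scene17");t=load("top17")
from pnp import solve
a=.1;b=.07
pts=[((a,-b,.05),(163,456)),((a,b,.05),(381,422)),((-a,b,.05),(463,293)),((a,-b,0),(183,525)),((a,b,0),(402,495)),((-a,b,0),(480,358)),((a,-.009,.13),(218,316)),((a,.009,.13),(244,318))]
W,O=solve("scene17",pts,np.array([330,90]),5)
im=cv2.resize(s["image"][140:205,355:435][...,::-1],None,fx=9,fy=9,interpolation=cv2.INTER_CUBIC)
for x in(-.086,-.068,-.05,-.032,-.01,.02,.05,.08):
    u=proj(s,O+W@[x,-.056,.019])[0]; c=tuple(int(v) for v in (u-[355,140]+.5)*9); cv2.circle(im,c,4,(0,0,255) if x<-.02 else (255,0,0),1)
cv2.imwrite("pics/s17z.png",im)
E
```

```text
res px [[0.0, -0.4], [-0.2, 0.1], [-0.3, -0.5], [0.8, 0.1], [-0.0, 0.7], [-0.0, 0.4], [-0.3, 0.5], [0.1, -0.9]]
O [0.5529 0.2261 0.1424] handle [0.4897 0.2024 0.244 ] corner [0.4485 0.2396 0.0806] tilt 33.57690887008455 low 200.56434278247022 corner hd 172.66329015666062 slopes 0.2865264380835003 0.47304687316233757
grasp pt [0.5276 0.1689 0.2802] rel in tote [0.0588 0.0109 0.1391]
tool axes in tote frame rows x,y,z
 [[ 0.0372  0.0207 -0.9991]
 [-0.0052 -0.9998 -0.0209]
 [-0.9993  0.0059 -0.0371]]
```

View pics/s17z.png

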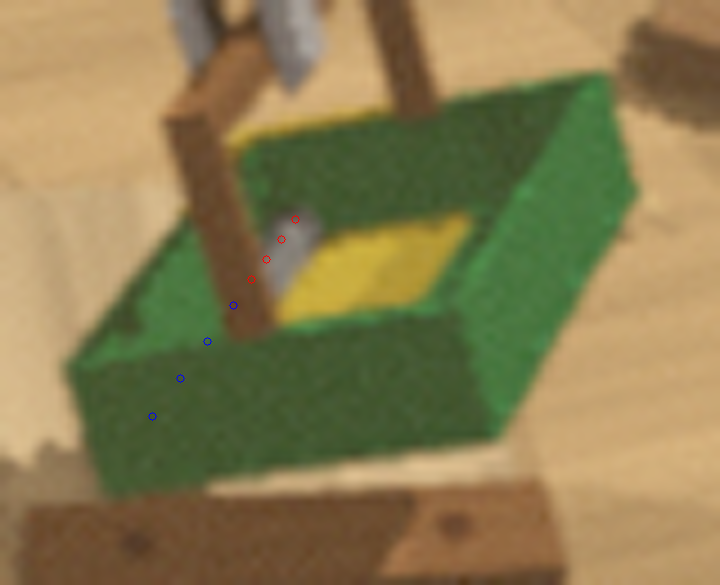

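```bash
python3 - <<'E'
from h import *
t=load("top17")
r=dict(pm=np.array([.5843,.0901,.2024]),pp=np.array([.6579,.1905,.2772]),mp=np.array([.5187,.316,.2164]))
X=r["pp"]-r["mp"];Y=r["pp"]-r["pm"];X/=np.linalg.norm(X);Y/=np.linalg.norm(Y);Z=np.cross(X,Y)
O=(r["pm"]+r["mp"])/2-.05*Z
im=cv2.resize(t["image"][140:240,185:285][...,::-1],None,fx=6,fy=6,interpolation=cv2.INTER_CUBIC)
for x in(-.086,-.032,-.01,.02,.05,.08):
    u=proj(t,O+X*x-Y*.056+Z*.019)[0]; c=tuple(int(v) for v in (u-[185,140]+.5)*6); cv2.circle(im,c,4,(0,0,255) if x<-.02 else (255,0,0),1)
cv2.imwrite("pics/t17z.png",im)
E
```

```text
(no output)
```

View pics/t17z.png

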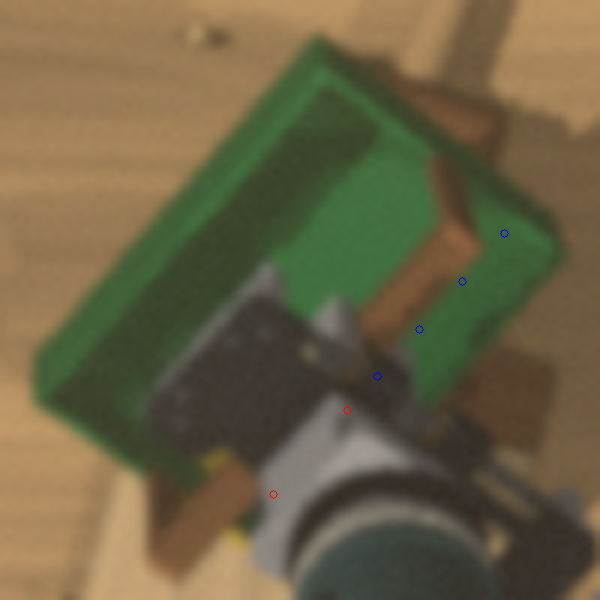

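{"fn": "send_rows", "kwargs": {"increments": [[-1, 0, 0, 0, 0], [-1, 0, 0, 0, 0], [-1, 0, 0, 0, 0], [-1, 0, 0, 0, 0], [-1, 0, 0, 0, 0]]}}

```text
time: 29.05
tool_pos: [0.538, 0.1722, 0.2638]
ee_rot: [-2.139, 0.949, 0.323]
wrist_force: [-0.2, 0.5, -3.8]
width: 0.0176
```

```bash
python3 ov.py scene18 90 210 330 450 5; python3 - <<'E'
from h import *
a=load("scene17");b=load("scene18")
d=cv2.absdiff(a["image"],b["image"]).max(2)[90:210,330:450]; print("pixels changed",(d>40).sum(), a['tool_pos'],b['tool_pos'])
E
```

```text
pixels changed 1 [0.5381 0.1724 0.2648] [0.538  0.1722 0.2638]
```

```bash
python3 - <<'E'
from h import *
b=load("scene18"); cv2.imwrite("pics/full18.png",b["image"][...,::-1])
E
```

```text
(no output)
```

View pics/full18.png

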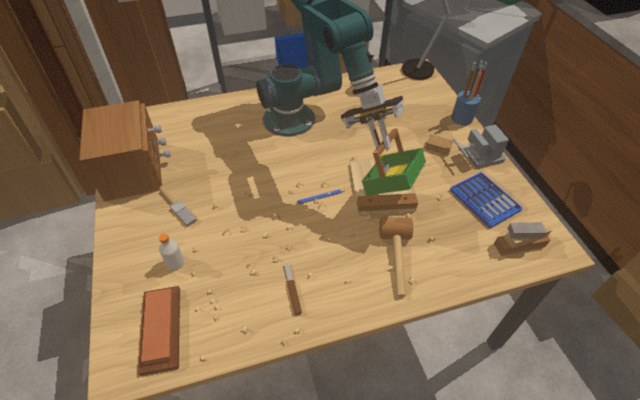

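The tote is still, and the pencil, mallet, knife, glue, brush and cork block look unmoved. I'm handing the job in now.

```bash
python3 -c "
from bench import robot
print(robot.close_job())"
```

```text
the job is handed in; nothing more can be done
None
```

I handed the job in at about 29 s. The tote was held still and tilted above the bench hook, carried only by the gripper. I could not directly see all four ferrules on the patch at the end.

**What I did**
- **Tilting:** rows can only turn the tool about its own axis. I tilted the arm by pushing it past its reach limit while over the hook.
- **Slip at the first tilt:** the tote swung level along its long axis in the grip, and some ferrules stayed off the patch.
- **Setting it down:** partway through I rested its bottom edge on the open bench and slid the loosened grip along the bar. It ended about 30 mm off the middle of the handle, on the side away from the yellow corner.
- **Finish:** I lifted it again, jerked it over the hook until it swung to the new balance, and lowered it into place.

**Last checks**
- **Tilt:** 33.6° from one view and 35.6° from two views.
- **Yellow corner height:** 10.1 to 10.6 cm above the bench.
- **Yellow corner position:** 3 to 11 mm from above the board's middle. A one-view pose fit put it about 20 mm off and lower (8.1 cm). I discounted that because the same fit put the grip well above the bar on the level tote.
- **Direction:** the corner points within about 4° of straight away from the stop bar.
- **Stillness:** two pictures 0.5 s apart were practically identical.

**What I could not confirm**
- **Ferrules:** a grey row lies along the wall on the patch, and no ferrule shows in the rest of the tote that the two views cover. The upright and the gripper hide part of the row, so I could not count all four.
- **Blank:** the tote hides it in the last pictures; I did not see anything touch it.

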